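# Make up a cold-store order: scoop the meatballs, pack the crate

## Robot

A 7-joint arm with a two-finger parallel gripper is mounted at the origin on the work surface. World frame = base frame: x ahead of the robot, y to its left, z up, the work surface at z = 0. Lengths are in m, angles in rad, forces in N, time in s.
With the tool pointing down it reaches from about 0.4 to 0.875 m from the base axis. Payload 19.3 kg.
Tool frame: the origin (TCP) lies on the centre line of the jaws, within the pads' length; the fingertips stand 11 mm ahead of it and the grasp point (between the pads) lies 8 mm behind it; y points along the fingers, x is the direction in which the jaws open and shut, and the axes are right-handed (so a half turn about y gives the same grasp; the last joint's range is limited). The gripper opens to 85 mm and grips with 20 to 120 N. Pads are 22 mm wide; open, the fingers measure 114 mm over their backs; the gripper's body (76 mm by 85 mm) begins 54 mm behind the grasp point. The pads swing forward as they close: fully open they stand 13 mm farther back than shut.
Start: joints at [-1.187, 0.521, -0.036, 1.599, 0.021, 1.021, -0.113], TCP at [0.274, 0.562, 0.242] pointing down, gripper open.
Joint ranges: [-2.91, 2.91], [-0.3, 2.13], [-1.5, 1.42], [0.17, 2.43], [-1.26, 4.41], [0.16, 1.93], [-2.52, 2.52]. Speed limits (rad/s): [1.89, 1.89, 2.39, 2.39, 3.01, 3.01, 3.01].

## Interface

Orientations are given as [roll, pitch, yaw] about the fixed x, y, z axes, in that order (R = Rz(yaw) Ry(pitch) Rx(roll)).
In Python, from workcell import monitor, cams, bot gives the robot as it stands.
- The arm moves only by the tool send_rows, never from a script. Its argument "series" is text: rows parted by semicolons, each of 7 numbers parted by spaces: the turn, a rotation vector about the tool's x, y, z in rad, then the shift along the tool's x, y, z in mm, then the opening, from 0 (shut) to 1 (fully open). In form: ax ay az tx ty tz claw; .... A call has 1 to 20 rows; each row is the pose to reach, as a shift and turn from the pose commanded when the call began, along the tool's axes at that moment; what a row does not reach only later rows make up. A row lasts 1/12 s, in which the tool goes at most 41.7 mm and 7.16 degrees, less where a joint would pass 70% of its speed; a pose out of reach is approached as far as the arm can. A call with a gripper value outside its range is refused whole. The fingers move at their own pace and stop on an object; "force" is the grip in N (left out, the last holds). Time passes only in rows, so rows that repeat a pose let the fingers close. It gives the time, the measured TCP pose, the force and the opening at its end, in the units of the state.
- monitor.observe(): the state, without advancing time (a new reading comes with each control period).
- cams.grab_frame(name): name is "scene" or "top" or "wrist"; returns the picture (420x560x3 uint8, red, green, blue); there is no depth.
- cams.get_calibration(name): a dict with "mtx" (3x3 intrinsics, pixels), "origin" and "attitude" of the camera in the world. Camera axes: x right, y down, z forward; pixel columns grow to the right and rows downward; lengths in m; the calibration is good to about 2 mm. A picture is of the moment at which its call begins: read the wrist's pose just before it. get_calibration takes no time and is no camera call; for the wrist camera it gives the pose at the moment of the call.
- bot.job_done(): hands the job in, once; it reports no verdict.
The state is a dict: "clock": time; "qpos": joint angles; "qd": joint speeds; "joint_efforts": joint torques, N m; "position": TCP position; "tool_rot": TCP orientation; "force": force on the tool from outside, world axes, zero at the start; "moment": the same for the moment, N m; "grip_width": finger opening in m.
Only numpy, scipy, OpenCV 4.12 (cv2) and the standard library are available. Lean on these libraries where they do the work, as an engineer would, in place of code of your own. Each camera call takes 0.05 s, during which the arm holds its last target.

## Task

Make up the order in the blue crate: with the scoop, and never with the fingers, move all the frozen meatballs from the red bin into the crate's wide compartment (a corner of the bin makes a good backstop), and put the scoop back flat in the middle of its white mat. Stand every can and carton upright on the floor of the crate's narrow compartment, packed in one row so that all of them fit, and leave the other things on the bench where they are.

Things in the scene. Friction and masses are not known exactly. Their poses are not given: they have to be found in the camera images.
- bin_floor (a point): Red rectangular bin of smooth plastic fixed to the bench, open on top; inside 260 mm (its x) by 150 mm (its y) by 60 mm deep, walls and floor 6 mm. The point is the centre of the inner floor, 6 mm above the bench; x along the bin's length, z up.
- crate_tub (a point): Blue order crate fixed to the bench, 194 mm (x) by 216 mm (y) outside, 43 mm high, walls and floor 6 mm, with a divider along y, as high as the walls, that makes two compartments. This point is the centre of the inner floor (6 mm above the bench) of the wide compartment, with the pale blue floor, 110 mm (x) by 204 mm (y) inside, for the meatballs.
- crate_slot (a point): Centre of the inner floor (6 mm above the bench) of the crate's narrow compartment, 66 mm (x) by 204 mm (y) inside, 37 mm deep, for the cans and cartons in one row along y. Same axes as crate_tub, which lies 94 mm along +x.
- rest_top (a point): Flat white mat let into the bench top, 130 mm (x) by 150 mm (y), level with the bench (z = 0), the scoop's place. The point is its centre. The scoop starts on it with its nose towards about +y.
- scoop_base (a point): Steel hand scoop, 180 g, smooth, open at front and top. Point on its underside; x points to the nose, z up. Flat pan 84 mm wide (y) from x = -46 mm to the lip at x = +46 mm; floor 2.5 mm thick, 1.6 mm over the last 12 mm; back wall 40 mm high; side walls 34 mm high from the back to x = +27 mm.
- scoop_grip (a point): Where to take the scoop: on the axis of its upright white handle, 24 mm square, that stands at the back of the pan from 30 to 155 mm above the underside. The point lies 130 mm above the underside and 52 mm behind scoop_base (x = -52 mm, y = 0); same axes.
- ball0_center (a point): Hard-frozen, slippery meatball, brown ball of 30 mm diameter, 18 g; the point is its centre. It rolls only on slopes above about 8 degrees. May be absent.
- ball1_center (a point): Hard-frozen, slippery meatball, brown ball of 30 mm diameter, 18 g; the point is its centre. It rolls only on slopes above about 8 degrees. May be absent.
- ball2_center (a point): Hard-frozen, slippery meatball, brown ball of 30 mm diameter, 18 g; the point is its centre. It rolls only on slopes above about 8 degrees. May be absent.
- ball3_center (a point): Hard-frozen, slippery meatball, brown ball of 30 mm diameter, 18 g; the point is its centre. It rolls only on slopes above about 8 degrees. May be absent.
- ball4_center (a point): Hard-frozen, slippery meatball, brown ball of 30 mm diameter, 18 g; the point is its centre. It rolls only on slopes above about 8 degrees. May be absent.
- ball5_center (a point): Hard-frozen, slippery meatball, brown ball of 30 mm diameter, 18 g; the point is its centre. It rolls only on slopes above about 8 degrees. May be absent.
- can_yellow_center (a point): Yellow round can, 56 mm diameter, 78 mm high, 300 g, heavy at the base, standing; the point is its centre, half-way up, z up. May be absent.
- can_green_center (a point): Green round can, 50 mm diameter, 74 mm high, 250 g, heavy at the base, standing; the point is its centre, half-way up, z up. May be absent.
- carton_brown_center (a point): Brown cardboard carton, 44 mm (x) by 54 mm (y), 78 mm high, 220 g, heavy at the base, standing; the point is its centre, half-way up, z up. May be absent.
- carton_orange_center (a point): Orange carton, 40 mm (x) by 54 mm (y), 74 mm high, 180 g, heavy at the base, standing; the point is its centre, half-way up, z up. May be absent.
- tape: Roll of brown tape lying flat, 72 mm across, 24 mm high; a bystander that stays where it is. Origin at the centre of its underside.
- shaker: Clear shaker with a red top, 44 mm across, 74 mm high; a bystander that stays where it is. Origin at the centre of its underside.
- trays: Stack of black food trays, 90 by 70 mm, 22 mm high; a bystander that stays where it is. Origin at the centre of its underside.
- lids: Stack of pale round lids, 90 mm across, 30 mm high; a bystander that stays where it is. Origin at the centre of its underside.

How it is judged:
By the outcome, as a careful person would: the job done as asked, in the order asked, and still so for the second after the job is handed in, with the robot touching nothing.
Of ball0, ball1, ball2, ball3, ball4, ball5 only 4 to 6 are there at a start; the rules pass over those that are not, and their reading is None.
Of can_yellow, can_green, carton_brown, carton_orange only 3 to 4 are there at a start; the rules pass over those that are not, and their reading is None.
At some moment in a run one of can_yellow, can_green, carton_brown, carton_orange may be knocked a few centimetres aside while the robot is not near it.
It also fails if it takes over 210 s, if anything falls off the work surface, if the arm or the gripper's body presses on something with over 40 N, if the wrist force passes 120 N, or if a joint passes its speed limit or range.

## Working session

There is one attempt and no reset: what is moved stays moved. The work goes in short steps, Python scripts to look and compute and a tool call to move; the robot and the scene stay as the last step left them, time stands still between calls to the robot, and variables do not carry over. Pictures are saved under pics/ and viewed, and the job is handed in when it is done.

Besides the shell and the picture viewer there is one more tool, called as name(argument=value, ...), one argument or row to a line, values as JSON. send_rows: Moves the arm, as the interface text tells. Its arguments: {"type":"object","properties":{"series":{"type":"string"},"force":{"type":"number"}},"required":["series"]}

```bash
ls; mkdir -p pics
python3 - <<'E'
from workcell import monitor, cams, bot
import cv2
print(monitor.observe())
for n in ("scene","top","wrist"):
    c=cams.get_calibration(n); print(n,c)
    cv2.imwrite(f"pics/{n}0.png",cams.grab_frame(n)[:,:,::-1])
E
```

```text
pics
{'clock': 0.0, 'qpos': array([-1.18721059,  0.52204506, -0.03631228,  1.59997047,  0.02120069,
        1.02110846, -0.11280086]), 'qd': array([-0.00066137, -0.00045287,  0.00021962, -0.00038515,  0.00092311,
       -0.00059633,  0.00086795]), 'joint_efforts': array([-1.07701868e-03, -9.27098393e+01,  1.97959319e+00, -3.69925296e+01,
        1.77189731e-02,  8.29733850e-03, -3.53883433e-05]), 'position': array([0.27388449, 0.56144569, 0.24171999]), 'tool_rot': array([-1.57088576e+00,  1.14287237e-03,  1.11698628e+00]), 'force': array([-0.87600642, -0.21892162,  0.03833624]), 'moment': array([-0.00503101,  0.01463779, -0.03328111]), 'grip_width': 0.08526124483875856}
scene {'mtx': array([[401.87989665,   0.        , 277.75875594],
       [  0.        , 401.87989665, 214.53767593],
       [  0.        ,   0.        ,   1.        ]]), 'origin': array([ 1.04461071, -0.15640246,  0.87637836]), 'attitude': array([-2.6078437 ,  0.00332115,  1.23152924])}
top {'mtx': array([[392.44392588,   0.        , 280.64784554],
       [  0.        , 392.44392588, 213.01490793],
       [  0.        ,   0.        ,   1.        ]]), 'origin': array([0.55178255, 0.00151668, 0.90215511]), 'attitude': array([-3.08049941, -0.02027031, -1.55597555])}
wrist {'mtx': array([[293.71477858,   0.        , 271.75153467],
       [  0.        , 293.71477858, 208.11144904],
       [  0.        ,   0.        ,   1.        ]]), 'origin': array([0.1992548 , 0.59896955, 0.37485468]), 'attitude': array([2.81096771e+00, 1.65665308e-04, 1.11712936e+00])}
```

View pics/top0.png

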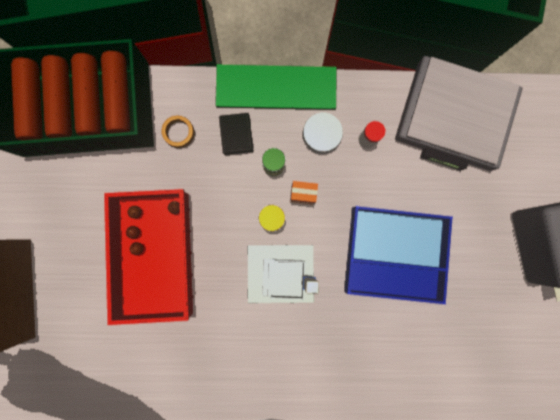

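View pics/scene0.png

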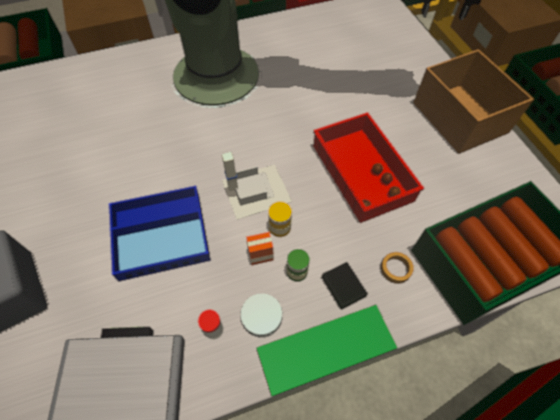

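View pics/wrist0.png

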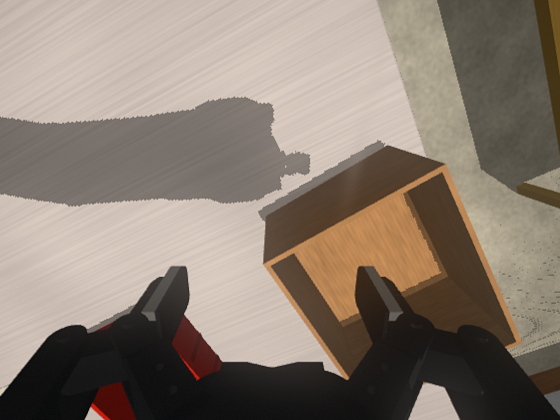

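```bash
cat > h.py <<'E'
import numpy as np, cv2
from scipy.spatial.transform import Rotation as R
from workcell import monitor, cams, bot
def proj(cal,uv,z):
    uv=np.atleast_2d(np.asarray(uv,float)); K=cal['mtx']; Rm=R.from_euler('xyz',cal['attitude']).as_matrix()
    d=np.c_[uv,np.ones(len(uv))]@np.linalg.inv(K).T@Rm.T; o=np.asarray(cal['origin'])
    return o+d*((z-o[2])/d[:,2])[:,None]
def topix(cal,P):
    P=np.atleast_2d(P); Rm=R.from_euler('xyz',cal['attitude']).as_matrix()
    c=(P-cal['origin'])@Rm; c=c@cal['mtx'].T; return c[:,:2]/c[:,2:]
def hsv(img): return cv2.cvtColor(img,cv2.COLOR_RGB2HSV)
def mask(img,lo,hi): return cv2.inRange(hsv(img),np.array(lo),np.array(hi))
def blobs(m,amin=20):
    n,l,s,c=cv2.connectedComponentsWithStats(m)
    return sorted([(s[i,4],c[i],s[i,:4],(l==i).astype(np.uint8)) for i in range(1,n) if s[i,4]>=amin],key=lambda t:-t[0])
def shot(n,name,crop=None,sc=1):
    im=cams.grab_frame(n); o=im
    if crop: x0,y0,x1,y1=crop; o=im[y0:y1,x0:x1]
    if sc!=1: o=cv2.resize(o,None,fx=sc,fy=sc,interpolation=cv2.INTER_CUBIC)
    cv2.imwrite(f'pics/{name}.png',o[:,:,::-1]); return im
E
python3 - <<'E'
from h import *
im=cv2.imread('pics/top0.png')[:,:,::-1].copy(); cal=cams.get_calibration('top')
np.set_printoptions(precision=4,suppress=True)
for n,lo,hi in [('red',(0,150,60),(6,255,255)),('blue',(95,60,60),(130,255,255)),('yellow',(22,150,100),(32,255,255)),('green',(45,80,40),(75,255,255)),('orange',(5,150,100),(16,255,255)),('brown',(0,60,20),(20,200,100))]:
    for a,c,b,l in blobs(mask(im,lo,hi),40)[:7]:
        r=cv2.minAreaRect(cv2.findNonZero(l)); print(n,a,c,b,np.round(r[0],1),np.round(r[1],1),round(r[2],1))
for nm,(x0,y0,x1,y1),s in [('mat',(235,200,330,315),6),('bin',(95,180,200,335),4),('crate',(340,195,460,310),5)]:
    cv2.imwrite(f'pics/z_{nm}.png',cv2.resize(im[y0:y1,x0:x1],None,fx=s,fy=s,interpolation=cv2.INTER_CUBIC)[:600,:800,::-1])
E
```

```text
red 10647 [147.4446 257.5004] [105 190  87 135] [147.9 256.7] [132.8  84.4] 88.5
red 720 [356.275   61.9361] [324  50  89  20] [367.5  66.3] [88.1 14.3] 12.5
red 318 [374.3836 131.2075] [365 121  20  21] [374.3 131.3] [19.1 19.8] 45.0
red 238 [170.2941  38.4916] [136  31  68  16] [169.7  39.6] [ 5.8 67.9] 80.0
red 97 [182.7938  59.    ] [169  48  25  17] [182.5  58.8] [12.4 26.4] 65.2
red 86 [201.6163  54.1744] [194  38  17  25] [197.9  50.3] [24.6 14.8] 63.4
blue 8558 [397.7191 254.6464] [345 206 108  99] [399.1 254.8] [101.5  88.6] 6.1
yellow 501 [271.4032 217.6607] [259 205  25  26] [271.  217.5] [25. 24.] 90.0
green 5136 [275.6135  86.1295] [215  63 122  46] [275.   86.1] [121.1  43.3] 1.5
green 1413 [62.712   7.7226] [  0   0 147  25] [71.4  2.7] [ 19.9 148. ] 80.5
green 1277 [87.2318 94.2561] [  0  39 138 106] [65.5 91.7] [ 96.7 138.3] 85.8
green 813 [499.9114   7.7577] [441   0 105  23] [493.  11.] [ 22. 104.] 90.0
green 403 [273.3226 159.3846] [263 148  22  23] [273.5 159. ] [22. 21.] 90.0
orange 1263 [81.8797 92.0831] [72 54 21 78] [81.9 92.3] [77.1 17.1] 87.3
orange 1260 [5
[... 303 characters left out ...]
[304.8201 185.1079] [293 182  25   8] [304.8 185.1] [24.2  5.7] 6.3
orange 41 [169.7561 140.3659] [165 130  15  17] [169.8 140. ] [21.3  5.9] 48.8
brown 3513 [ 15.8688 293.3382] [  0 240  36 112] [ 17.5 295.5] [111.  35.] 90.0
brown 1541 [122.355  258.4698] [109 194  74 126] [144.5 256.6] [122.5  70.1] 87.6
brown 1000 [355.324  57.894] [322   0  95  72] [374.4  41.8] [93.  66.9] 11.9
brown 592 [188.6672 254.6959] [184 193  10 123] [188.9 254. ] [122.1   5.6] 87.8
brown 210 [192.2    57.481] [145  29  68  37] [182.5  57.5] [30.9 68.4] 63.4
brown 193 [121.6114 122.0104] [104 101  26  32] [116.5 116.5] [31. 25.] 90.0
brown 127 [ 30.5591 133.2677] [ 13 120  30  20] [ 27.5 130.4] [17.7 29.1] 82.9
```

Run:
```python
import cv2
a=cv2.imread('pics/z_mat.png'); print(a.shape)
```

```text
(600, 570, 3)
```

View pics/z_mat.png

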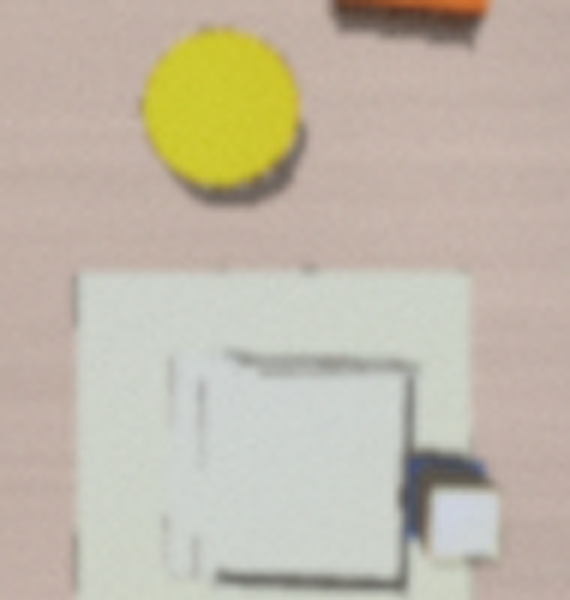

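View pics/z_bin.png

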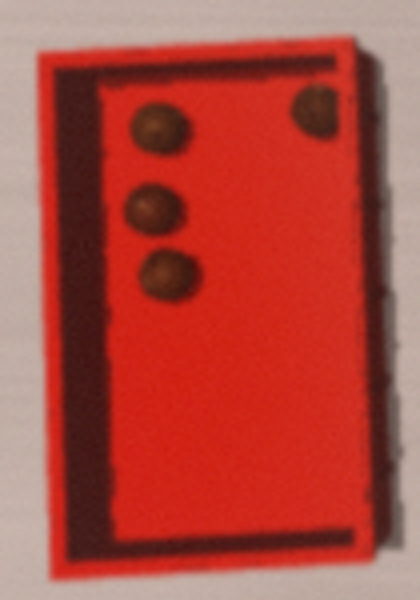

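View pics/z_crate.png

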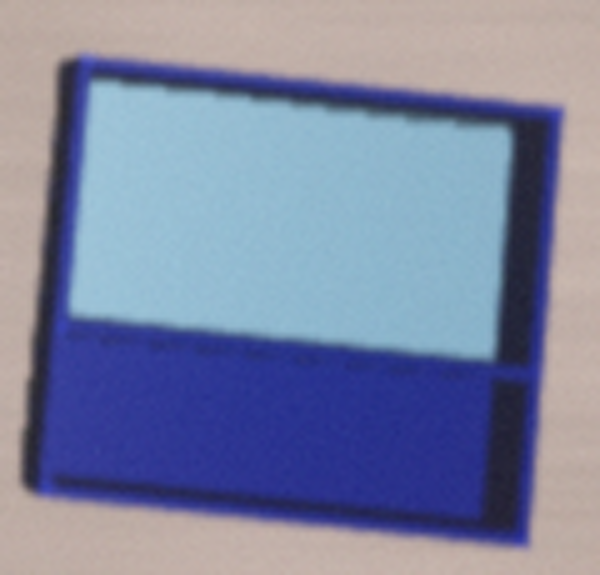

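Run:
```python
from h import *
np.set_printoptions(precision=4,suppress=True)
im=cv2.imread('pics/top0.png')[:,:,::-1].copy(); cal=cams.get_calibration('top')
b=proj(cal,[(104.5,193),(183.8,189.5),(188.8,320),(108,324.5)],.066);print('bin',b,b.mean(0),[np.linalg.norm(b[i]-b[i-1]) for i in range(4)])
for i in range(4): d=b[i]-b[i-1]; print(np.degrees(np.arctan2(d[1],d[0])))
b=proj(cal,[(356.4,206),(452.6,216),(445.6,304),(347.6,293.4)],.043);print('crate',b,b.mean(0),[np.linalg.norm(b[i]-b[i-1]) for i in range(4)])
for i in range(4): d=b[i]-b[i-1]; print(np.degrees(np.arctan2(d[1],d[0])))
print('balls',proj(cal,[(135.2,212),(134,232.5),(137.5,248.7),(174,208)],.021))
print('handle',proj(cal,(312.2,287),.155))
print('yellow',proj(cal,(271.4,217.6),.078)); print('green',proj(cal,(273.4,159.4),.074));print('orange',proj(cal,(304.,191.4),.074))
# mat
m=mask(im,(25,0,150),(110,45,255)); 
for a,c,bb,l in blobs(m,300): 
  r=cv2.minAreaRect(cv2.findNonZero(l)); print(a,bb,r, )
```

```text
bin [[0.6397 0.3598 0.066 ]
 [0.6501 0.1926 0.066 ]
 [0.3761 0.174  0.066 ]
 [0.3651 0.3411 0.066 ]] [0.5077 0.2669 0.066 ] [np.float64(0.2752893599614081), np.float64(0.16756615423884888), np.float64(0.27464273141280887), np.float64(0.16742756987479346)]
3.9068379493284042
-86.454841265967
-176.12148223019727
93.76615737098487
crate [[ 0.6228 -0.1819  0.043 ]
 [ 0.6041 -0.3957  0.043 ]
 [ 0.4115 -0.3779  0.043 ]
 [ 0.4319 -0.1633  0.043 ]] [ 0.5176 -0.2797  0.043 ] [np.float64(0.19181743088548042), np.float64(0.21457238278008647), np.float64(0.19336177885883865), np.float64(0.21560742421644843)]
-5.576343504174791
-94.99480173741891
174.733351905536
84.59275054444691
balls [[0.603  0.3094 0.021 ]
 [0.5573 0.3103 0.021 ]
 [0.5214 0.3013 0.021 ]
 [0.6134 0.2235 0.021 ]]
handle [[ 0.4587 -0.0746  0.155 ]]
yellow [[0.5925 0.0049 0.078 ]]
green [[0.7169 0.0026 0.074 ]]
orange [[ 0.6495 -0.0635  0.074 ]]
3545 [248 245  70  58] ((282.5, 273.5), (68.99998474121094, 56.99999237060547), 0.0)
1148 [304 113  38  38] ((322.5, 131.5), (37.0, 37.0), 90.0)
```

Run:
```python
from h import *
im=cv2.imread('pics/top0.png')[:,:,::-1]
cv2.imwrite('pics/z1.png',cv2.resize(im[235:310,240:340],None,fx=8,fy=8,interpolation=cv2.INTER_CUBIC)[:,:,::-1])
im=cv2.imread('pics/scene0.png')[:,:,::-1]
cv2.imwrite('pics/z2.png',cv2.resize(im[140:270,205:345],None,fx=4.5,fy=4.5,interpolation=cv2.INTER_CUBIC)[:,:,::-1])
```

```text
(no output)
```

View pics/z1.png

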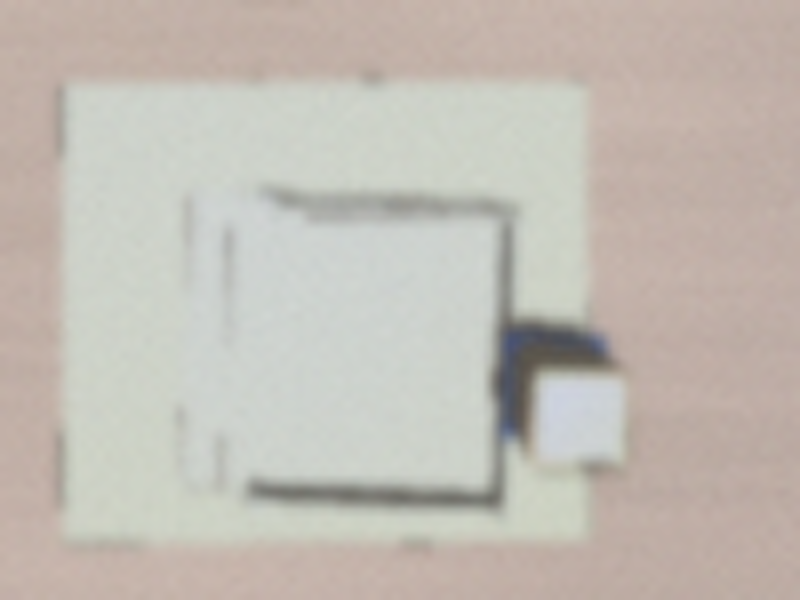

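View pics/z2.png

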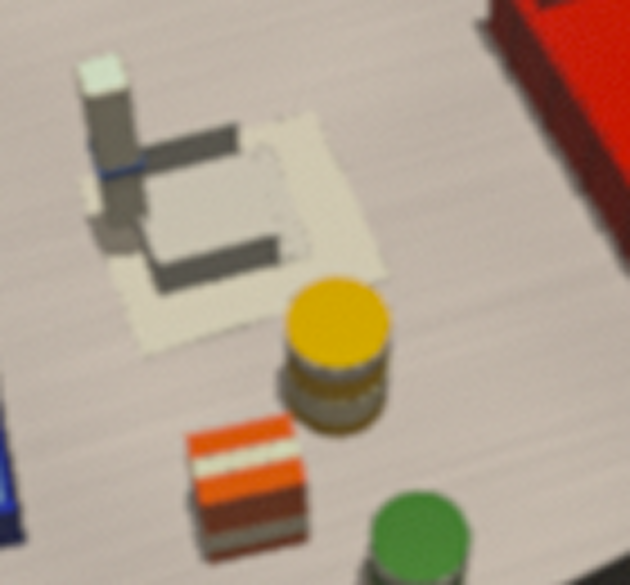

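Run:
```python
from h import *
np.set_printoptions(precision=4,suppress=True)
cal=cams.get_calibration('top')
f=lambda p:(240+p[0]/8,235+p[1]/8)
def line(a,b,z):
    P=proj(cal,[f(a),f(b)],z); d=P[0]-P[1]; return P[0],P[1],np.degrees(np.arctan2(d[1],d[0]))
print('mat',proj(cal,[f((63,82)),f((590,82)),f((590,543)),f((63,543))],0), proj(cal,[f((63,82)),f((590,82)),f((590,543)),f((63,543))],0).mean(0))
print('lip',line((192,190),(182,490),.0016)); print('side',line((265,192),(515,208),.034)); print('side2',line((250,488),(500,500),.034)); print('back',line((512,205),(500,505),.04))
# handle from scene
m=mask(cv2.imread('pics/top0.png')[:,:,::-1].copy(),(105,8,180),(130,60,255))
for a,c,b,l in blobs(m,20): print(a,c,b)
c2=cams.get_calibration('scene'); print('h scene', proj(c2,(205+103/4.5,140+72/4.5),.155), 'yellow',proj(c2,(205+338/4.5,140+323/4.5),.078))
print('green sc',proj(c2,(205+420/4.5,140+537/4.5),.074), 'orange', proj(c2,(205+246/4.5,140+461/4.5),.074))
```

```text
mat [[ 0.5321  0.0579  0.    ]
 [ 0.5343 -0.0931 -0.    ]
 [ 0.4036 -0.0943  0.    ]
 [ 0.4019  0.0554  0.    ]] [ 0.468  -0.0185 -0.    ]
lip (array([0.502 , 0.0205, 0.0016]), array([0.4174, 0.0219, 0.0016]), np.float64(-0.9206672979130637))
side (array([ 0.5035, -0.0002,  0.034 ]), array([ 0.5001, -0.0691,  0.034 ]), np.float64(87.14174440134275))
side2 (array([0.423 , 0.0026, 0.034 ]), array([ 0.4205, -0.0659,  0.034 ]), np.float64(87.95860726728209))
back (array([ 0.5013, -0.0678,  0.04  ]), array([ 0.4201, -0.0655,  0.04  ]), np.float64(-1.6655745624146021))
42 [310.5238 285.7619] [308 283   9   8]
20 [313.75 143.7 ] [308 142  14   5]
h scene [[ 0.4573 -0.0724  0.155 ]] yellow [[0.5936 0.0057 0.078 ]]
green sc [[0.7183 0.0034 0.074 ]] orange [[ 0.6512 -0.0631  0.074 ]]
```

```bash
cat >> h.py <<'E'
np.set_printoptions(precision=4,suppress=True)
def Rs(yaw,tilt=0): return R.from_euler('z',yaw,degrees=True)*R.from_euler('y',-tilt,degrees=True)
X=R.from_euler('x',-90,degrees=True)
def delta(tcp,Rw,st=None):
    st=st or monitor.observe(); R0=R.from_euler('xyz',st['tool_rot'])
    t=R0.inv().apply(np.asarray(tcp)-st['position'])*1000; rv=(R0.inv()*Rw).as_rotvec()
    n=max(np.linalg.norm(t)/41.7,np.degrees(np.linalg.norm(rv))/7.16)
    print('d: '+' '.join('%.4f'%v for v in rv)+'  '+' '.join('%.1f'%v for v in t)+'  rows>=%.1f'%n, 'tcp',np.round(tcp,4)); return rv,t
def tool(x,y,z,yaw): return delta((x,y,z),Rs(yaw)*X)
OFF=np.array([-.052,0,.122])
def scoop(x,y,z,yaw,tilt=0,off=None):
    r=Rs(yaw,tilt); return delta(np.array([x,y,z])+r.apply(OFF if off is None else off),r*X)
def st():
    s=monitor.observe(); print('t %.2f'%s['clock'],'pos',s['position'],'rpy',np.degrees(s['tool_rot']),'F',s['force'],'w %.4f'%s['grip_width'],'q',s['qpos'])
E
python3 - <<'E'
from h import *
tool(.4585,-.0745,.20,88.5)
E
```

```text
d: -0.0001 -0.4276 -0.0009  -490.7 42.3 -444.7  rows>=15.9 tcp [ 0.4585 -0.0745  0.2   ]
```

send_rows(
  series="0 -0.4276 0 -490.7 42.3 -444.7 1;0 -0.4276 0 -490.7 42.3 -444.7 1;0 -0.4276 0 -490.7 42.3 -444.7 1;0 -0.4276 0 -490.7 42.3 -444.7 1;0 -0.4276 0 -490.7 42.3 -444.7 1;0 -0.4276 0 -490.7 42.3 -444.7 1;0 -0.4276 0 -490.7 42.3 -444.7 1;0 -0.4276 0 -490.7 42.3 -444.7 1;0 -0.4276 0 -490.7 42.3 -444.7 1;0 -0.4276 0 -490.7 42.3 -444.7 1;0 -0.4276 0 -490.7 42.3 -444.7 1;0 -0.4276 0 -490.7 42.3 -444.7 1;0 -0.4276 0 -490.7 42.3 -444.7 1;0 -0.4276 0 -490.7 42.3 -444.7 1;0 -0.4276 0 -490.7 42.3 -444.7 1;0 -0.4276 0 -490.7 42.3 -444.7 1;0 -0.4276 0 -490.7 42.3 -444.7 1;0 -0.4276 0 -490.7 42.3 -444.7 1;0 -0.4276 0 -490.7 42.3 -444.7 1;0 -0.4276 0 -490.7 42.3 -444.7 1",
  force=100,
)

```text
clock: 1.82
position: [0.4584, -0.0732, 0.2]
tool_rot: [-1.571, -0.0, 1.546]
force: [0.1, -0.5, -0.2]
grip_width: 0.0858
```

Run:
```python
from h import *
st(); tool(.4585,-.0745,.122,88.5); shot('wrist','w1')
```

```text
t 1.82 pos [ 0.4584 -0.0732  0.2   ] rpy [-89.9904  -0.02    88.5827] F [ 0.1086 -0.4919 -0.1887] w 0.0858 q [-0.0422  0.3292  0.0904  2.0571 -0.043   0.7572  1.6207]
d: -0.0002 0.0014 0.0003  -1.3 78.0 -0.1  rows>=1.9 tcp [ 0.4585 -0.0745  0.122 ]
```

View pics/w1.png

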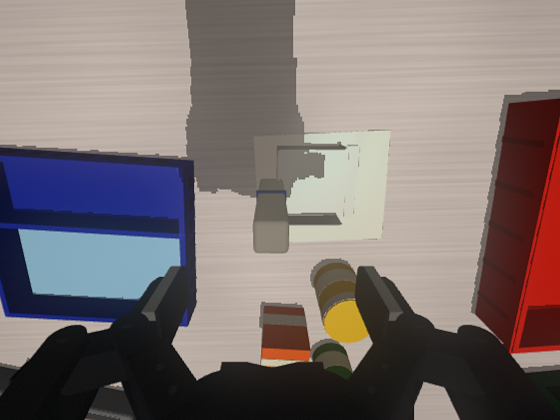

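send_rows(
  series="0 0 0 -1.3 30 0 1;0 0 0 -1.3 60 0 1;0 0 0 -1.3 78 0 1;0 0 0 -1.3 78 0 1;0 0 0 -1.3 78 0 0;0 0 0 -1.3 78 0 0;0 0 0 -1.3 78 0 0;0 0 0 -1.3 78 0 0;0 0 0 -1.3 78 0 0;0 0 0 -1.3 78 0 0;0 0 0 -1.3 78 0 0;0 0 0 -1.3 78 0 0",
  force=100,
)

```text
clock: 2.87
position: [0.4592, -0.0753, 0.123]
tool_rot: [-1.573, -0.0, 1.545]
force: [-2.5, 3.3, 15.9]
grip_width: 0.0231
```

Run:
```python
from h import *
st(); im=shot('top','t1',(235,230,340,315),7);
```

```text
t 2.87 pos [ 0.4592 -0.0753  0.123 ] rpy [-90.1048  -0.0233  88.4988] F [-2.4829  3.259  15.8936] w 0.0231 q [-0.0213  0.4624  0.0727  2.1179 -0.0617  0.5615  1.6406]
```

View pics/t1.png

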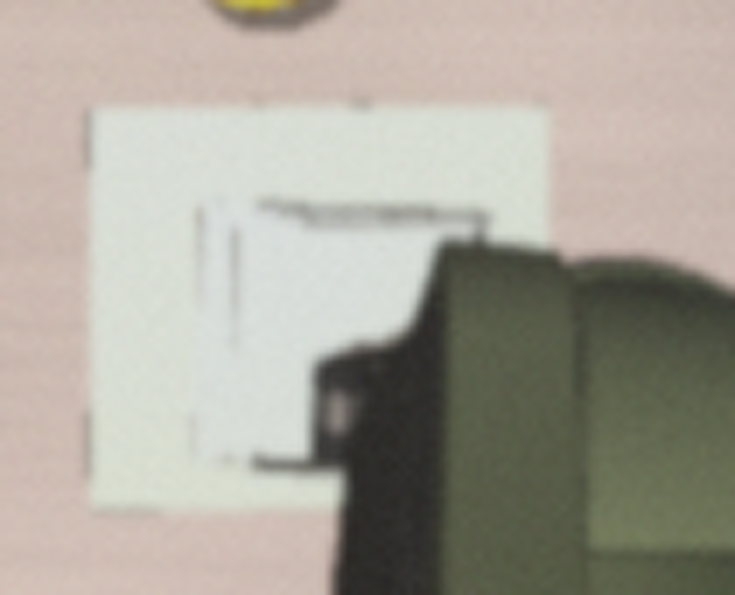

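```bash
cat >> h.py <<'E'
OFF=np.array([-.052,0,.123])
BC=np.array([.5077,.2669]); BY=3.7
def binxy(bx,by): return BC+R.from_euler('z',BY,degrees=True).apply([bx,by,0])[:2]
def sb(bx,by,z,tilt=0): return scoop(*binxy(bx,by),z,BY,tilt)
E
python3 - <<'E'
from h import *
s=monitor.observe(); delta(s['position']+[0,0,.12],Rs(88.5)*X)
sb(-.056,.0305,.12)
E
```

```text
d: 0.0018 0.0001 0.0004  0.0 -120.0 -0.2  rows>=2.9 tcp [ 0.4592 -0.0753  0.243 ]
d: 0.0012 1.4802 0.0017  364.0 -119.9 70.5  rows>=11.8 tcp [0.398  0.2904 0.243 ]
```

send_rows(
  series="0 0 0 0 -20 0 0;0 0 0 0 -50 0 0;0 0 0 0 -80 0 0;0 0 0 0 -110 0 0;0 0 0 0 -120 0 0;0 0 0 0 -120 0 0;0 0 0 0 -120 0 0",
)

```text
clock: 3.5
position: [0.4586, -0.0755, 0.2423]
tool_rot: [-1.572, -0.0, 1.545]
force: [-0.1, -0.7, -1.0]
grip_width: 0.023
```

Run:
```python
from h import *
st(); sb(-.056,.0305,.12); im=shot('scene','s1',(180,90,440,290),3);
```

```text
t 3.50 pos [ 0.4586 -0.0755  0.2423] rpy [-90.0667  -0.0041  88.4979] F [-0.1211 -0.6735 -0.9699] w 0.0230 q [-0.0482  0.2674  0.1016  2.0112 -0.0354  0.8634  1.6174]
d: 0.0009 1.4800 0.0009  364.2 -0.7 70.2  rows>=11.8 tcp [0.398  0.2904 0.243 ]
```

View pics/s1.png

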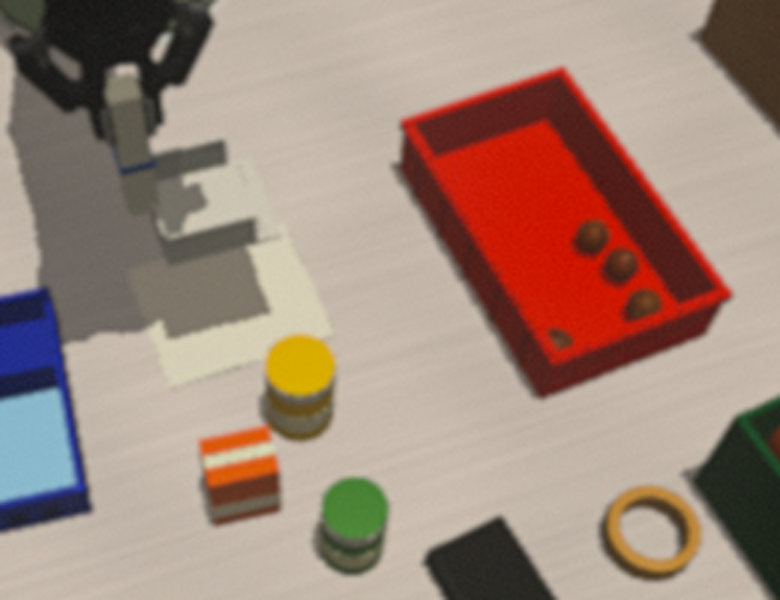

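send_rows(
  series="0 0.12 0 30 -1 6 0;0 0.24 0 60 -1 12 0;0 0.36 0 91 -1 18 0;0 0.48 0 121 -1 24 0;0 0.6 0 151 -1 30 0;0 0.72 0 181 -1 36 0;0 0.84 0 211 -1 42 0;0 0.96 0 241 -1 47 0;0 1.08 0 270 -1 52 0;0 1.2 0 300 -1 58 0;0 1.32 0 330 -1 64 0;0 1.44 0 355 -1 68 0;0 1.48 0 364.2 -1 70.2 0;0 1.48 0 364.2 -1 70.2 0;0 1.48 0 364.2 -1 70.2 0;0 1.48 0 364.2 -1 70.2 0",
)

```text
clock: 4.88
position: [0.3979, 0.2893, 0.2423]
tool_rot: [-1.572, 0.001, 0.067]
force: [0.1, 0.6, -0.9]
grip_width: 0.023
```

Run:
```python
from h import *
st(); sb(-.056,.0305,.03);sb(-.056,.0305,.0075); im=shot('scene','s2',(290,80,450,230),4); shot('top','t2',(90,170,240,335),3.6)
```

```text
t 4.88 pos [0.3979 0.2893 0.2423] rpy [-90.0723   0.0541   3.8643] F [ 0.0956  0.598  -0.8846] w 0.0230 q [-0.8881  0.3148  0.1737  1.9487 -0.0686  0.8853 -0.6118]
d: 0.0013 0.0029 -0.0009  0.2 89.3 1.2  rows>=2.1 tcp [0.398  0.2904 0.153 ]
d: 0.0013 0.0029 -0.0009  0.3 111.8 1.2  rows>=2.7 tcp [0.398  0.2904 0.1305]
```

View pics/s2.png

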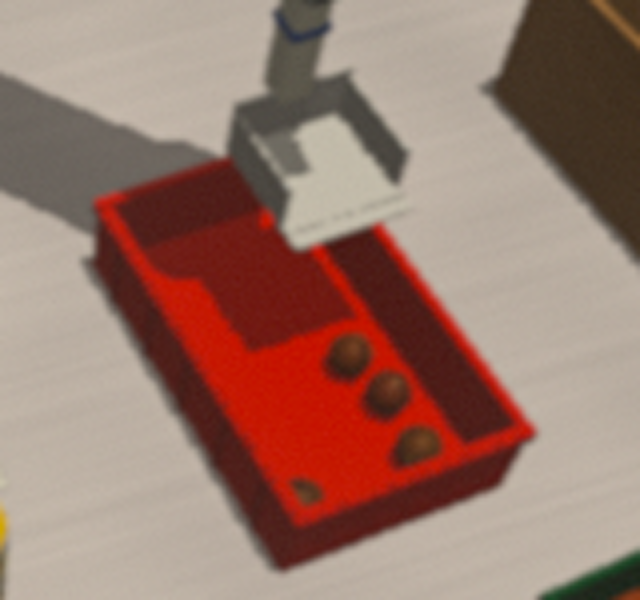

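View pics/t2.png

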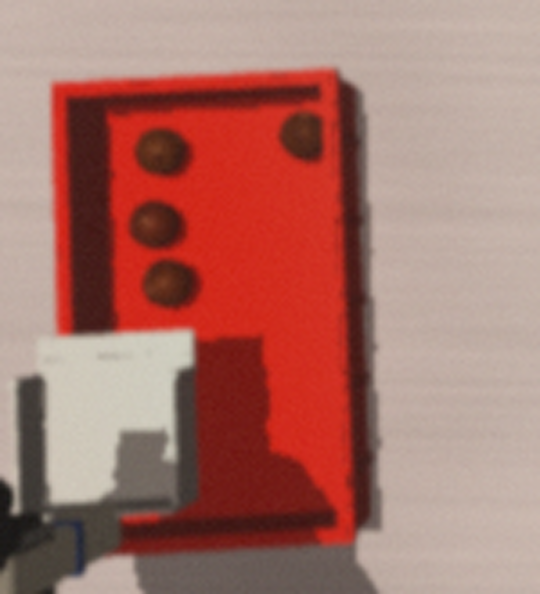

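Run:
```python
from h import *
cal=cams.get_calibration('top')
P=proj(cal,[(90+37/3.6,170+340/3.6),(90+193/3.6,170+330/3.6)],.1205); print(P, np.linalg.norm(P[0]-P[1]), np.degrees(np.arctan2(*(P[0]-P[1])[[0,1]])))
q=R.from_euler('z',-BY,degrees=True).apply(P-np.r_[BC,0]); print(q)
s=monitor.observe();r=R.from_euler('xyz',s['tool_rot'])*X.inv(); print('pred lip', [s['position']+r.apply(np.array([.046,y,.0])-OFF) for y in(.042,-.042)])
```

```text
[[0.4931 0.3388 0.1205]
 [0.4996 0.2545 0.1205]] 0.08448924491714296 -4.4539513701361715
[[-0.01    0.0727  0.1205]
 [-0.0088 -0.0118  0.1205]]
pred lip [array([0.4932, 0.3375, 0.1197]), array([0.4987, 0.2536, 0.1197])]
```

send_rows(
  series="0 0 0 0.3 30 -1 0;0 0 0 0.3 60 -1 0;0 0 0 0.3 85 -1 0;0 0 0 0.3 100 -1 0;0 0 0 0.3 108 -1 0;0 0 0 0.3 112 -1 0;0 0 0 0.3 113 -1 0;0 0 0 0.3 113 -1 0;0 0 0 0.3 113 -1 0",
)

```text
clock: 5.73
position: [0.3987, 0.2896, 0.1309]
tool_rot: [-1.57, -0.001, 0.065]
force: [-0.2, -0.9, -1.9]
grip_width: 0.0227
```

Run:
```python
from h import *
st(); sb(-.056,.029,.0055);sb(.03,.029,.0055);sb(.083,.029,.0055); im=shot('scene','s3',(290,80,450,230),4)
```

```text
t 5.73 pos [0.3987 0.2896 0.1309] rpy [-89.9478  -0.0628   3.7006] F [-0.2244 -0.864  -1.9066] w 0.0227 q [-0.8542  0.4854  0.1386  2.0477 -0.1122  0.614  -0.5751]
d: -0.0009 0.0000 0.0011  -0.7 2.4 -0.7  rows>=0.1 tcp [0.3981 0.2889 0.1285]
d: -0.0009 0.0000 0.0011  85.3 2.5 -0.7  rows>=2.0 tcp [0.4839 0.2944 0.1285]
d: -0.0009 0.0000 0.0011  138.3 2.5 -0.7  rows>=3.3 tcp [0.5368 0.2978 0.1285]
```

View pics/s3.png

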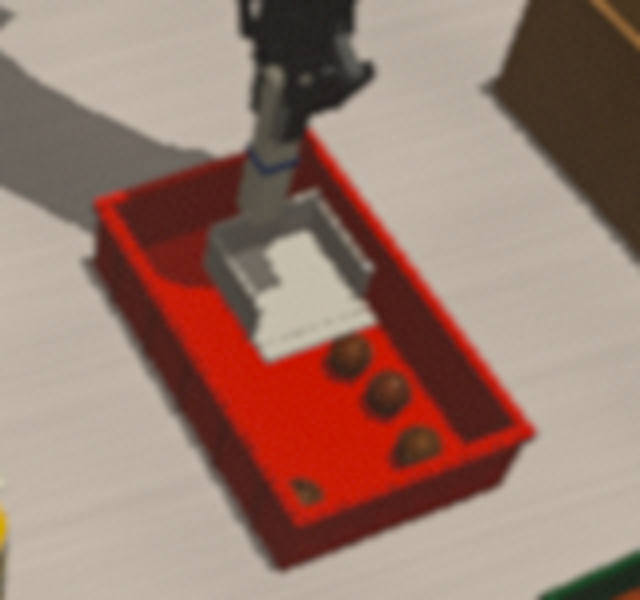

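send_rows(
  series="0 0 0 0 1.5 -1 0;0 0 0 0 2.5 -1 0;0 0 0 0 2.5 -1 0;0 0 0 0 2.5 -1 0",
)

```text
clock: 6.12
position: [0.399, 0.289, 0.1291]
tool_rot: [-1.569, -0.002, 0.065]
force: [-3.9, -1.8, 27.3]
grip_width: 0.0228
```

Run:
```python
from h import *
st()
```

```text
t 6.12 pos [0.399  0.289  0.1291] rpy [-89.8944  -0.1046   3.6974] F [-3.9065 -1.7584 27.2617] w 0.0228 q [-0.8519  0.4879  0.1375  2.0501 -0.1133  0.608  -0.5728]
```

send_rows(
  series="0 0 0 3 -0.8 0 0;0 0 0 8 -0.8 0 0;0 0 0 14 -0.8 0 0;0 0 0 21 -0.8 0 0;0 0 0 28 -0.8 0 0;0 0 0 35 -0.8 0 0;0 0 0 42 -0.8 0 0;0 0 0 49 -0.8 0 0;0 0 0 56 -0.8 0 0;0 0 0 63 -0.8 0 0;0 0 0 70 -0.8 0 0;0 0 0 76 -0.8 0 0;0 0 0 80 -0.8 0 0;0 0 0 82 -0.8 0 0;0 0 0 82 -0.8 0 0",
)

```text
clock: 7.37
position: [0.4812, 0.2939, 0.1291]
tool_rot: [-1.57, -0.002, 0.064]
force: [1.2, -0.0, 10.1]
grip_width: 0.023
```

Run:
```python
from h import *
st(); sb(.083,.029,.0055); im=shot('scene','s4',(290,80,450,230),4);shot('top','t4',(90,170,240,335),3.6)
```

```text
t 7.37 pos [0.4812 0.2939 0.1291] rpy [-89.9459  -0.0873   3.6849] F [ 1.1864 -0.0337 10.057 ] w 0.0230 q [-0.7521  0.5782  0.1377  1.8674 -0.1164  0.702  -0.4833]
d: -0.0009 -0.0003 0.0015  55.7 0.7 0.3  rows>=1.3 tcp [0.5368 0.2978 0.1285]
```

View pics/s4.png

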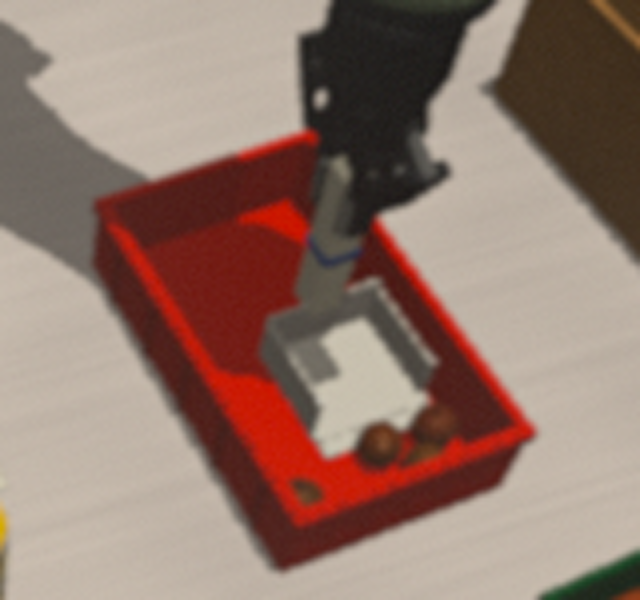

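View pics/t4.png

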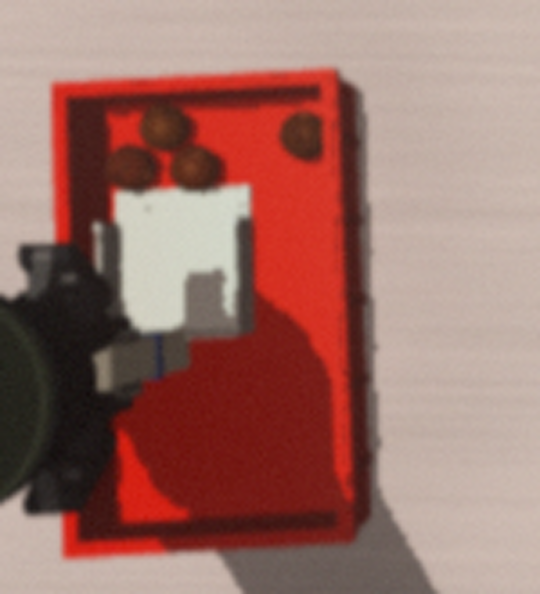

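send_rows(
  series="0 0 0 3 0 0 0;0 0 0 7 0 0 0;0 0 0 11 0 0 0;0 0 0 15 0 0 0;0 0 0 19 0 0 0;0 0 0 23 0 0 0;0 0 0 27 0 0 0;0 0 0 31 0 0 0;0 0 0 35 0 0 0;0 0 0 39 0 0 0;0 0 0 43 0 0 0;0 0 0 46 0 0 0;0 0 0 49 0 0 0;0 0 0 51 0 0 0;0 0 0 52 0 0 0;0 0 0 53 0 0 0;0 0 0 53 0 0 0",
)

```text
clock: 8.88
position: [0.5317, 0.2973, 0.1292]
tool_rot: [-1.571, 0.003, 0.065]
force: [-16.8, -2.6, 23.6]
grip_width: 0.0224
```

Run:
```python
from h import *
st(); sb(.083,.029,.0055); im=shot('scene','s5',(290,80,450,230),4);shot('top','t5',(90,170,240,335),3.6)
```

```text
t 8.88 pos [0.5317 0.2973 0.1292] rpy [-89.9877   0.1637   3.7296] F [-16.8106  -2.5885  23.5938] w 0.0224 q [-0.6995  0.6395  0.137   1.7412 -0.1195  0.7714 -0.4382]
d: -0.0002 0.0005 -0.0029  5.1 0.7 0.2  rows>=0.1 tcp [0.5368 0.2978 0.1285]
```

View pics/s5.png

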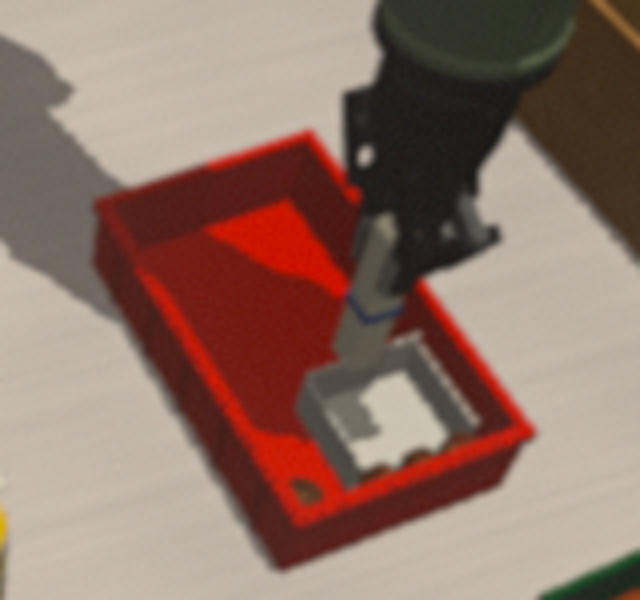

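View pics/t5.png

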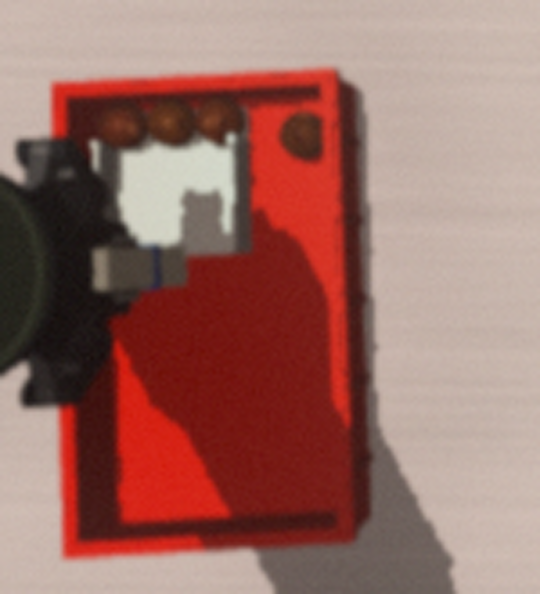

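```bash
cat >> h.py <<'E'
def sl(lipx,by,zmin,tilt):
    t=np.radians(abs(tilt)); return sb(lipx-.046*np.cos(t),by,zmin+.046*np.sin(t),tilt)
E
python3 - <<'E'
from h import *
for t in (4,8,12,16): sl(.124,.029,.0075,t)
E
```

```text
d: -0.0003 0.0005 -0.0725  -8.3 -0.6 0.2  rows>=0.6 tcp [0.5235 0.297  0.1298]
d: -0.0003 0.0005 -0.1423  -16.1 0.7 0.2  rows>=1.1 tcp [0.5156 0.2965 0.1285]
d: -0.0003 0.0004 -0.2121  -23.3 2.7 0.2  rows>=1.7 tcp [0.5084 0.296  0.1266]
d: -0.0003 0.0004 -0.2819  -30.0 5.2 0.2  rows>=2.3 tcp [0.5017 0.2956 0.1241]
```

send_rows(
  series="0 0 -0.02 -4 -0.8 0 0;0 0 -0.045 -7 -1.5 0 0;0 0 -0.07 -10 -2.1 0 0;0 0 -0.095 -13 -1.7 0 0;0 0 -0.12 -15.5 -1.3 0 0;0 0 -0.14 -18 -0.8 0 0;0 0 -0.16 -20 -0.2 0 0;0 0 -0.18 -22 0.4 0 0;0 0 -0.21 -25 1.2 0 0;0 0 -0.23 -27 1.8 0 0;0 0 -0.255 -29.5 2.7 0 0;0 0 -0.28 -32 3.7 0 0;0 0 -0.28 -32 3.7 0 0;0 0 -0.28 -32 3.7 0 0",
)

```text
clock: 10.15
position: [0.5009, 0.2953, 0.1246]
tool_rot: [-1.571, -0.279, 0.066]
force: [-0.4, -0.1, -1.6]
grip_width: 0.0227
```

Run:
```python
from h import *
st(); im=shot('scene','s6',(290,80,450,230),4);shot('top','t6',(90,170,240,335),3.6)
```

```text
t 10.15 pos [0.5009 0.2953 0.1246] rpy [-90.0283 -15.9948   3.7589] F [-0.4238 -0.0728 -1.5596] w 0.0227 q [-0.9598  0.5529  0.3115  2.0336  0.0151  0.3521 -0.6587]
```

View pics/s6.png

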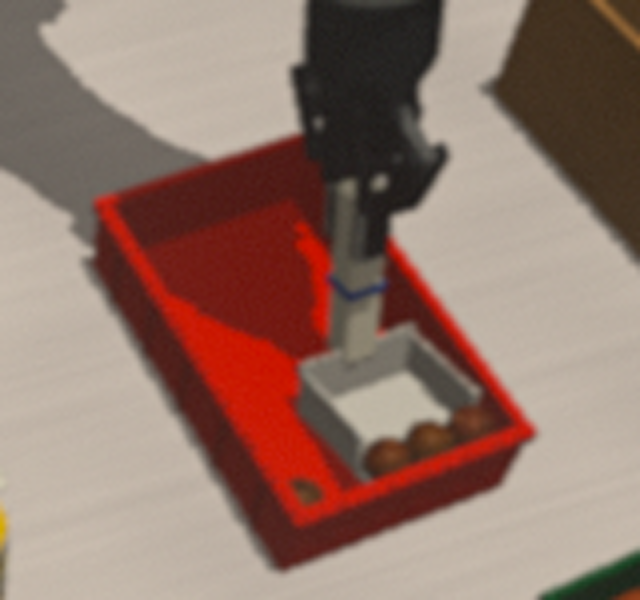

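View pics/t6.png

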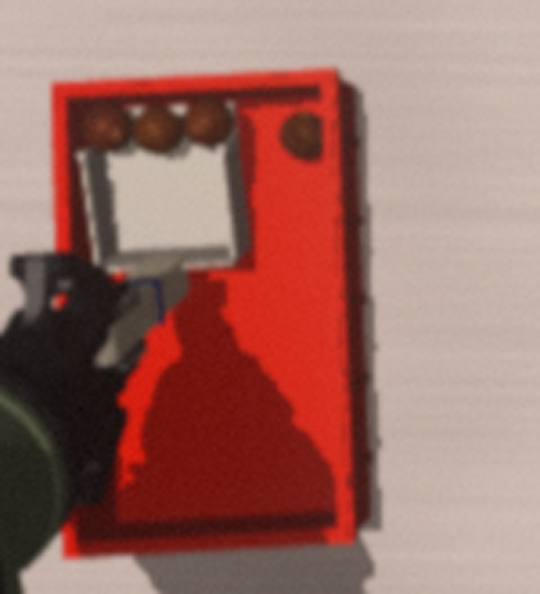

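Run:
```python
from h import *
sl(.085,.026,.012,18);sl(.112,.026,.012,18);sl(.1,.026,.012,19)
```

```text
d: -0.0000 -0.0001 -0.0345  -39.6 -13.8 -2.5  rows>=1.0 tcp [0.4599 0.2899 0.1271]
d: -0.0000 -0.0001 -0.0345  -13.6 -6.4 -2.5  rows>=0.4 tcp [0.4868 0.2916 0.1271]
d: -0.0000 -0.0001 -0.0520  -26.8 -9.4 -2.5  rows>=0.7 tcp [0.4734 0.2907 0.1263]
```

send_rows(
  series="0 0 -0.01 -1 -2 -0.5 0;0 0 -0.02 -3 -5 -1 0;0 0 -0.03 -7 -6 -2 0;0 0 -0.0345 -11 -6.5 -2.5 0;0 0 -0.0345 -15 -7 -2.5 0;0 0 -0.0345 -20 -8.3 -2.5 0;0 0 -0.0345 -25 -9.7 -2.5 0;0 0 -0.0345 -30 -11 -2.5 0;0 0 -0.0345 -35 -12.4 -2.5 0;0 0 -0.0345 -38 -13.3 -2.5 0;0 0 -0.0345 -39.6 -13.8 -2.5 0;0 0 -0.0345 -39.6 -13.8 -2.5 0;0 0 -0.0345 -26 -10 -2.5 0;0 0 -0.0345 -18 -7.5 -2.5 0;0 0 -0.0345 -14 -6.4 -2.5 0;0 0 -0.0345 -13.6 -6.4 -2.5 0;0 0 -0.0345 -13.6 -6.4 -2.5 0;0 0 -0.0345 -13.6 -6.4 -2.5 0",
)

```text
clock: 11.75
position: [0.4861, 0.2914, 0.1268]
tool_rot: [-1.571, -0.314, 0.064]
force: [0.3, -0.2, -1.2]
grip_width: 0.0232
```

Run:
```python
from h import *
st(); im=shot('scene','s7',(290,80,450,230),4);shot('top','t7',(90,170,240,335),3.6)
```

```text
t 11.75 pos [0.4861 0.2914 0.1268] rpy [-90.0129 -17.996    3.6932] F [ 0.3373 -0.235  -1.1507] w 0.0232 q [-1.0311  0.5356  0.3649  2.0941  0.0369  0.293  -0.7063]
```

View pics/s7.png

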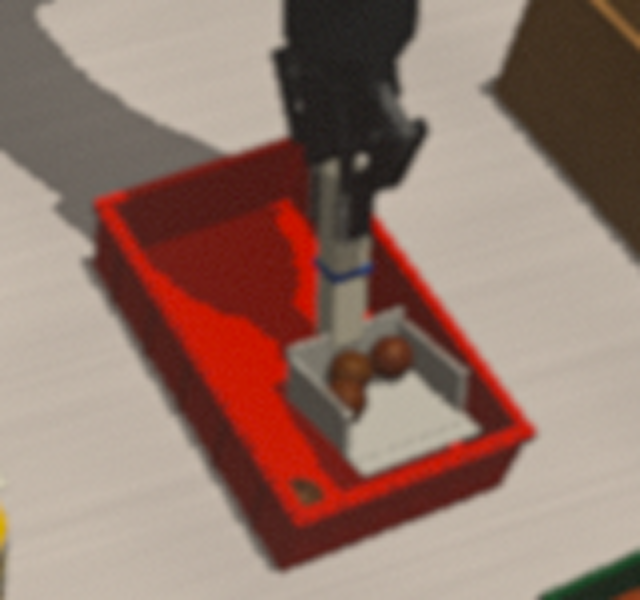

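View pics/t7.png

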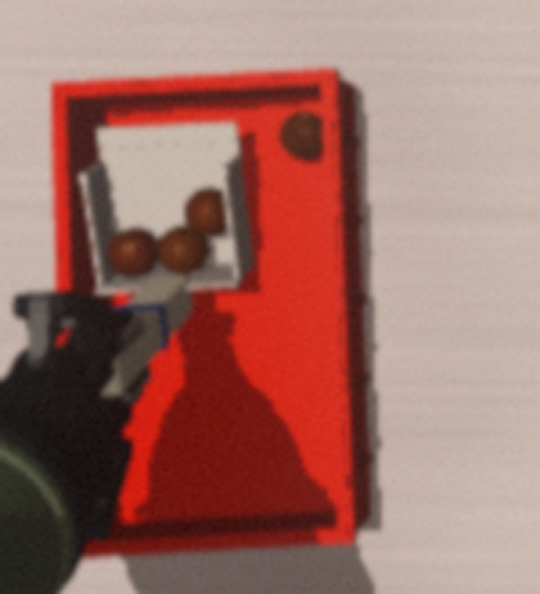

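Run:
```python
from h import *
sl(.065,.026,.014,17);sl(.065,-.0295,.014,16);
```

```text
d: 0.0001 0.0003 0.0175  -41.6 -16.6 -0.0  rows>=1.1 tcp [0.4415 0.2887 0.1299]
d: 0.0001 0.0003 0.0349  -39.9 -16.8 -55.5  rows>=1.7 tcp [0.4466 0.2334 0.1306]
```

send_rows(
  series="0 0 0 -1.5 -1 0 0;0 0 0.002 -5 -4 0 0;0 0 0.005 -10 -7 0 0;0 0 0.008 -15 -9 0 0;0 0 0.01 -20 -10.5 0 0;0 0 0.013 -25 -12 0 0;0 0 0.0175 -30 -13.5 0 0;0 0 0.0175 -35 -15 -1 0;0 0 0.02 -38 -16 -4 0;0 0 0.022 -40 -16.6 -9 0;0 0 0.025 -40 -16.7 -15 0;0 0 0.028 -40 -16.8 -21 0;0 0 0.03 -40 -16.8 -27 0;0 0 0.032 -40 -16.8 -33 0;0 0 0.035 -40 -16.8 -39 0;0 0 0.035 -40 -16.8 -45 0;0 0 0.035 -40 -16.8 -50 0;0 0 0.035 -40 -16.8 -54 0;0 0 0.035 -40 -16.8 -55.5 0;0 0 0.035 -40 -16.8 -55.5 0",
)

```text
clock: 13.52
position: [0.447, 0.233, 0.1306]
tool_rot: [-1.571, -0.279, 0.064]
force: [1.3, -0.6, -2.2]
grip_width: 0.0231
```

Run:
```python
from h import *
st(); sl(.067,-.0295,.009,10);sl(.068,-.0295,.007,5);sl(.068,-.0295,.0055,0);sl(.124,-.0295,.0055,0)
```

```text
t 13.52 pos [0.447  0.233  0.1306] rpy [-90.0018 -16.0133   3.6757] F [ 1.2829 -0.5588 -2.2408] w 0.0231 q [-0.974   0.4509  0.3449  2.2258  0.0464  0.2584 -0.6577]
d: 0.0001 -0.0004 0.1050  11.0 4.8 0.4  rows>=0.8 tcp [0.4588 0.2342 0.1291]
d: 0.0001 -0.0004 0.1922  21.1 7.7 0.4  rows>=1.5 tcp [0.4693 0.2349 0.129 ]
d: 0.0001 -0.0004 0.2795  30.9 11.1 0.4  rows>=2.2 tcp [0.4797 0.2355 0.1285]
d: 0.0001 -0.0004 0.2795  84.8 26.5 0.4  rows>=2.2 tcp [0.5355 0.2391 0.1285]
```

send_rows(
  series="0 0 0.02 2 1 0.4 0;0 0 0.04 4 2 0.4 0;0 0 0.06 6.3 2.8 0.4 0;0 0 0.08 8.5 3.8 0.4 0;0 0 0.105 11 4.8 0.4 0;0 0 0.125 13.3 5.5 0.4 0;0 0 0.145 15.6 6.1 0.4 0;0 0 0.165 18 6.8 0.4 0;0 0 0.192 21 7.6 0.4 0;0 0 0.21 23 8.2 0.4 0;0 0 0.23 25.3 9 0.4 0;0 0 0.25 27.6 9.8 0.4 0;0 0 0.265 29.3 10.4 0.4 0;0 0 0.2795 30.9 10.9 0.4 0;0 0 0.2795 30.9 11 0.4 0;0 0 0.2795 30.9 11 0.4 0",
)

```text
clock: 14.85
position: [0.4803, 0.2364, 0.1291]
tool_rot: [-1.57, -0.001, 0.065]
force: [0.4, -0.3, 9.6]
grip_width: 0.0233
```

Run:
```python
from h import *
st(); sl(.068,-.0295,.0055,0);sl(.124,-.0295,.0055,0);im=shot('scene','s8',(290,80,450,230),4);shot('top','t8',(90,170,240,335),3.6)
```

```text
t 14.85 pos [0.4803 0.2364 0.1291] rpy [-89.9585  -0.0707   3.7   ] F [ 0.436  -0.2744  9.5691] w 0.0233 q [-0.6581  0.5407  0.1223  1.9408 -0.1021  0.6645 -0.4082]
d: -0.0007 0.0000 0.0012  -0.7 0.6 -0.9  rows>=0.0 tcp [0.4797 0.2355 0.1285]
d: -0.0007 0.0000 0.0012  55.3 0.7 -0.9  rows>=1.3 tcp [0.5355 0.2391 0.1285]
```

View pics/s8.png

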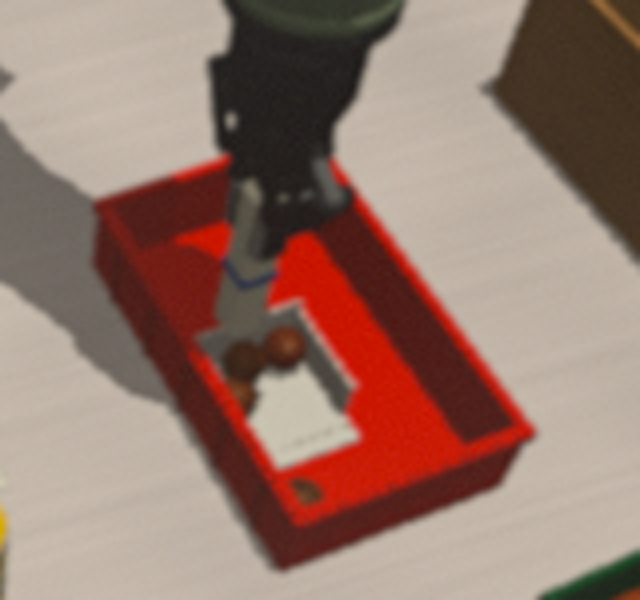

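View pics/t8.png

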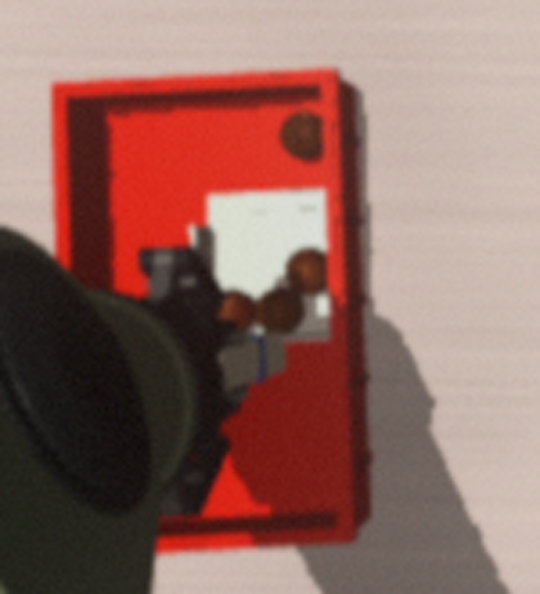

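send_rows(
  series="0 0 0 1 0.2 -0.5 0;0 0 0 4 0.2 -1 0;0 0 0 8 0.2 -1 0;0 0 0 12 0.2 -1 0;0 0 0 16 0.2 -1 0;0 0 0 20 0.2 -1 0;0 0 0 24 0.2 -1 0;0 0 0 28 0.2 -1 0;0 0 0 32 0.2 -1 0;0 0 0 36 0.2 -1 0;0 0 0 40 0.2 -1 0;0 0 0 44 0.2 -1 0;0 0 0 48 0.2 -1 0;0 0 0 52 0.2 -1 0;0 0 0 54.5 0.2 -1 0;0 0 0 56 0.2 -1 0;0 0 0 57 0.2 -1 0;0 0 0 57 0.2 -1 0",
)

```text
clock: 16.45
position: [0.5371, 0.2393, 0.1291]
tool_rot: [-1.57, -0.001, 0.065]
force: [-2.1, -0.8, 12.8]
grip_width: 0.0231
```

Run:
```python
from h import *
st(); 
for t in (4,8,12,16): sl(.124,-.0295,.0075,t)
im=shot('scene','s9',(290,80,450,230),4);shot('top','t9',(90,170,240,335),3.6)
```

```text
t 16.45 pos [0.5371 0.2393 0.1291] rpy [-89.9579  -0.0742   3.7259] F [-2.0851 -0.7528 12.8101] w 0.0231 q [-0.6057  0.6086  0.1229  1.8022 -0.1048  0.7355 -0.362 ]
d: -0.0007 0.0004 -0.0685  -9.9 -0.7 -0.0  rows>=0.5 tcp [0.5272 0.2386 0.1298]
d: -0.0008 0.0004 -0.1383  -17.7 0.6 -0.0  rows>=1.1 tcp [0.5194 0.2381 0.1285]
d: -0.0008 0.0004 -0.2081  -25.0 2.5 -0.0  rows>=1.7 tcp [0.5122 0.2376 0.1266]
d: -0.0008 0.0003 -0.2780  -31.6 5.0 -0.0  rows>=2.2 tcp [0.5055 0.2372 0.1241]
```

View pics/s9.png

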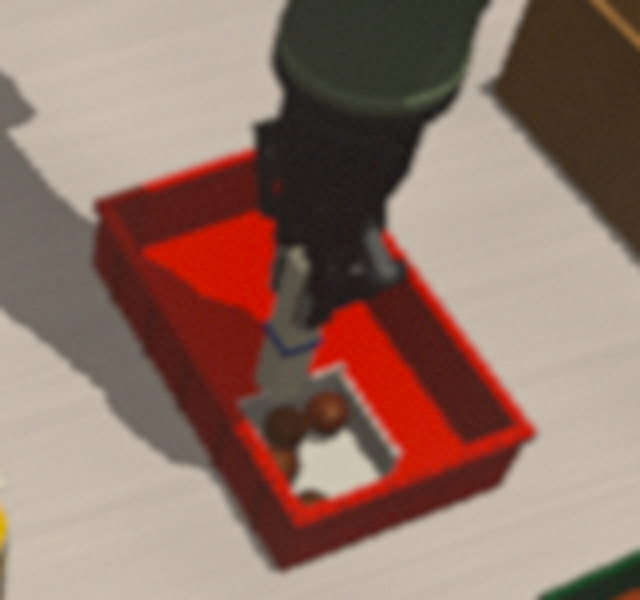

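View pics/t9.png

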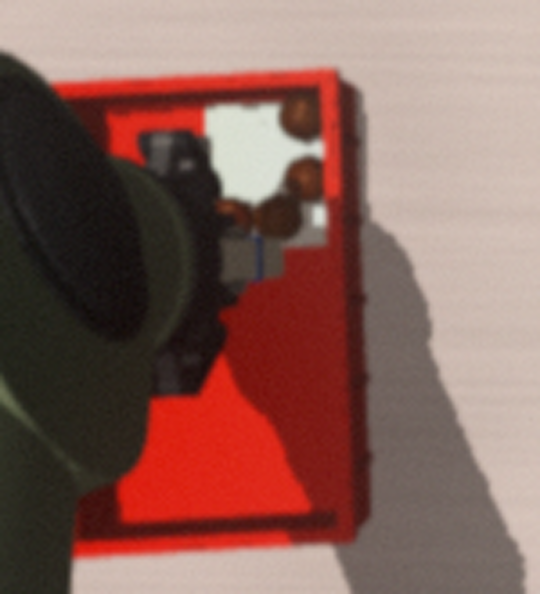

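send_rows(
  series="0 0 -0.02 -2.5 -0.8 0 0;0 0 -0.045 -6 -1.5 0 0;0 0 -0.07 -9.5 -1.7 0 0;0 0 -0.095 -12.5 -1.5 0 0;0 0 -0.12 -15.5 -1.1 0 0;0 0 -0.14 -18 -0.6 0 0;0 0 -0.16 -20 0 0 0;0 0 -0.18 -22 0.6 0 0;0 0 -0.21 -25 1.5 0 0;0 0 -0.23 -27 2.1 0 0;0 0 -0.255 -29.5 3 0 0;0 0 -0.28 -32 4 0 0;0 0 -0.28 -32 4 0 0;0 0 -0.28 -32 4 0 0;0 0 -0.28 -32 4 0 0",
)

```text
clock: 17.8
position: [0.5049, 0.2369, 0.1244]
tool_rot: [-1.571, -0.28, 0.065]
force: [-0.2, -0.5, -2.2]
grip_width: 0.0231
```

Run:
```python
from h import *
st(); sl(.09,-.0295,.12,16)
im=shot('scene','s10',(290,80,450,230),4);shot('top','t10',(90,170,240,335),3.6)
```

```text
t 17.80 pos [0.5049 0.2369 0.1244] rpy [-89.9952 -16.0196   3.7166] F [-0.2464 -0.5451 -2.1934] w 0.0231 q [-0.8465  0.5164  0.2849  2.1019  0.0177  0.3007 -0.5654]
d: -0.0002 0.0003 0.0003  -1.1 -117.0 0.3  rows>=2.8 tcp [0.4716 0.235  0.2366]
```

View pics/s10.png

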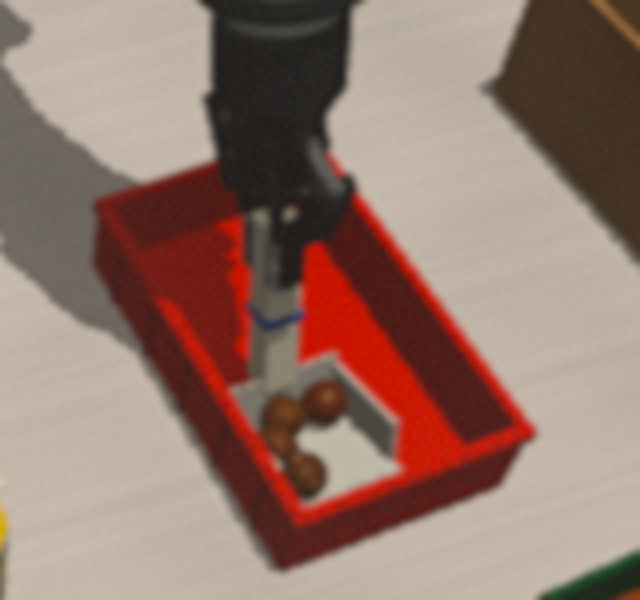

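View pics/t10.png

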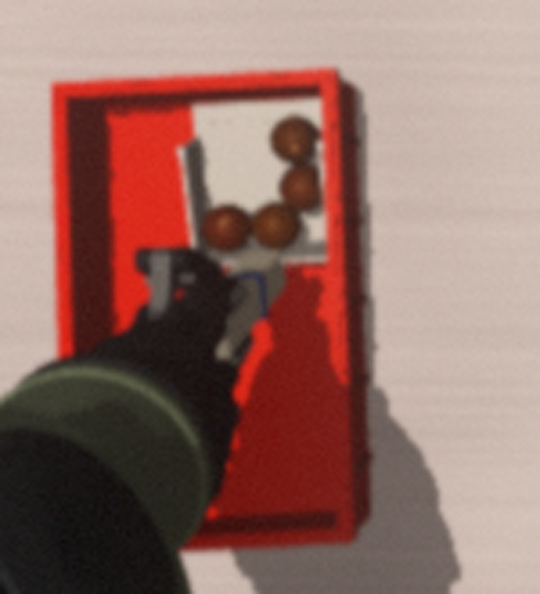

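send_rows(
  series="0 0 0 0 -1 0 0;0 0 0 0 -4 0 0;0 0 0 1 -10 0 0;0 0 0 2 -18 0 0;0 0 0 4 -27 0 0;0 0 0 6 -36 0 0;0 0 0 8 -45 0 0;0 0 0 10 -54 0 0;0 0 0 12 -63 0 0;0 0 0 14 -72 0 0;0 0 0 16 -81 0 0;0 0 0 18 -90 0 0;0 0 0 20 -99 0 0;0 0 0 20 -106 0 0;0 0 0 20 -110 0 0;0 0 0 20 -112 0 0;0 0 0 20 -112 0 0",
)

```text
clock: 19.32
position: [0.4927, 0.2359, 0.2378]
tool_rot: [-1.571, -0.28, 0.065]
force: [0.1, 0.2, -2.9]
grip_width: 0.023
```

```bash
cat >> h.py <<'E'
CC=np.array([.5176,-.2797]); CY=-5.3
def crxy(cx,cy): return CC+R.from_euler('z',CY,degrees=True).apply([cx,cy,0])[:2]
# tub centre cx = +36-?
E
python3 - <<'E'
from h import *
st()
# crate outer x: -97..97; slot inside -91..-25 (centre -58), divider -25..-19, tub -19..91 (centre 36)
print('tub',crxy(.036,0),'slot',crxy(-.058,0))
im=shot('scene','s11',(290,60,450,210),4)
cal=cams.get_calibration('top'); print(topix(cal,[[*crxy(-.022,.1),.043],[*crxy(-.022,-.1),.043]]))
# waypoint tests: scoop nose to -y crate => yaw CY-90
scoop(.50,.10,.16,-45,14); scoop(*crxy(.036,.05),.12,CY-90,14)
E
```

```text
t 19.32 pos [0.4927 0.2359 0.2378] rpy [-89.984  -16.0532   3.7044] F [ 0.1488  0.1619 -2.8851] w 0.0230 q [-0.9273  0.3076  0.3511  2.0362  0.0698  0.5749 -0.5934]
tub [ 0.5534 -0.283 ] slot [ 0.4598 -0.2743]
[[354.4951 259.7082]
 [444.912  269.4233]]
d: -0.2202 0.8212 0.0334  -44.2 -43.3 -75.7  rows>=6.8 tcp [0.4433 0.1567 0.2668]
d: -0.4477 1.6691 0.0263  42.6 23.4 -393.0  rows>=13.8 tcp [ 0.5655 -0.1534  0.2268]
```

View pics/s11.png

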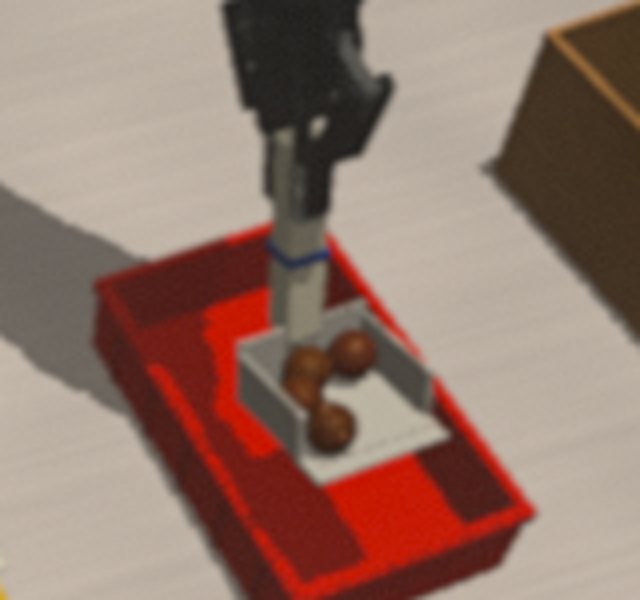

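Run:
```python
from h import *
rv,t=scoop(*crxy(.036,.05),.12,CY-90,16)
for f in (.006,.02,.04,.065,.093,.121,.149,.177,.205,.233,.261,.289,.317,.345,.373,.401,.429,.457,.485,.5): print(' '.join('%.3f'%v for v in rv*f),' '.join('%.1f'%v for v in t*f),'0',end=';')
```

```text
d: -0.4767 1.6610 0.0005  42.4 26.3 -389.4  rows>=13.8 tcp [ 0.5658 -0.1497  0.2239]
-0.003 0.010 0.000 0.3 0.2 -2.3 0;-0.010 0.033 0.000 0.8 0.5 -7.8 0;-0.019 0.066 0.000 1.7 1.1 -15.6 0;-0.031 0.108 0.000 2.8 1.7 -25.3 0;-0.044 0.154 0.000 3.9 2.4 -36.2 0;-0.058 0.201 0.000 5.1 3.2 -47.1 0;-0.071 0.247 0.000 6.3 3.9 -58.0 0;-0.084 0.294 0.000 7.5 4.6 -68.9 0;-0.098 0.341 0.000 8.7 5.4 -79.8 0;-0.111 0.387 0.000 9.9 6.1 -90.7 0;-0.124 0.434 0.000 11.1 6.9 -101.6 0;-0.138 0.480 0.000 12.3 7.6 -112.5 0;-0.151 0.527 0.000 13.4 8.3 -123.4 0;-0.164 0.573 0.000 14.6 9.1 -134.3 0;-0.178 0.620 0.000 15.8 9.8 -145.3 0;-0.191 0.666 0.000 17.0 10.5 -156.2 0;-0.205 0.713 0.000 18.2 11.3 -167.1 0;-0.218 0.759 0.000 19.4 12.0 -178.0 0;-0.231 0.806 0.000 20.6 12.7 -188.9 0;-0.238 0.830 0.000 21.2 13.1 -194.7 0;
```

send_rows(
  series="-0.003 0.010 0 0.3 0.2 -2.3 0;-0.010 0.033 0 0.8 0.5 -7.8 0;-0.019 0.066 0 1.7 1.1 -15.6 0;-0.031 0.108 0 2.8 1.7 -25.3 0;-0.044 0.154 0 3.9 2.4 -36.2 0;-0.058 0.201 0 5.1 3.2 -47.1 0;-0.071 0.247 0 6.3 3.9 -58 0;-0.084 0.294 0 7.5 4.6 -68.9 0;-0.098 0.341 0 8.7 5.4 -79.8 0;-0.111 0.387 0 9.9 6.1 -90.7 0;-0.124 0.434 0 11.1 6.9 -101.6 0;-0.138 0.480 0 12.3 7.6 -112.5 0;-0.151 0.527 0 13.4 8.3 -123.4 0;-0.164 0.573 0 14.6 9.1 -134.3 0;-0.178 0.620 0 15.8 9.8 -145.3 0;-0.191 0.666 0 17 10.5 -156.2 0;-0.205 0.713 0 18.2 11.3 -167.1 0;-0.216 0.753 0 19.2 11.9 -176.5 0;-0.224 0.779 0 19.9 12.3 -182.6 0;-0.228 0.793 0 20.2 12.5 -186 0",
)

```text
clock: 21.03
position: [0.5279, 0.0507, 0.231]
tool_rot: [-1.571, -0.28, -0.764]
force: [-0.2, -0.4, -2.3]
grip_width: 0.0232
```

Run:
```python
from h import *
st(); im=shot('scene','s12',(130,60,400,260),2.9)
rv,t=scoop(*crxy(.036,.05),.12,CY-90,16)
```

```text
t 21.03 pos [0.5279 0.0507 0.231 ] rpy [-90.0151 -16.0537 -43.7588] F [-0.2067 -0.3575 -2.3052] w 0.0232 q [-0.8608  0.3846  0.6488  2.0259  0.0174  0.6569 -1.0418]
d: -0.2481 0.8646 0.0010  157.5 52.8 -118.4  rows>=7.2 tcp [ 0.5658 -0.1497  0.2239]
```

View pics/s12.png

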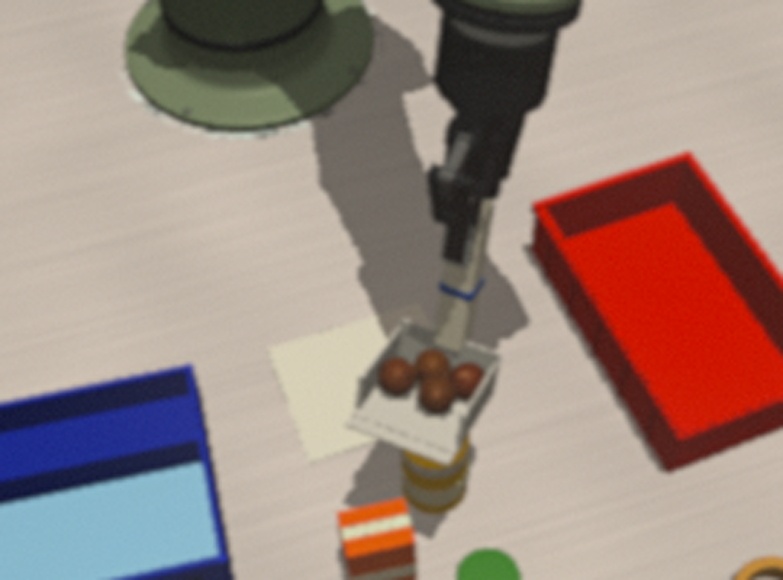

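send_rows(
  series="-0.005 0.017 0 3.2 1.1 -2.4 0;-0.015 0.052 0 9.5 3.2 -7.1 0;-0.027 0.095 0 17.3 5.8 -13 0;-0.041 0.143 0 26 8.7 -19.5 0;-0.055 0.193 0 35 11.8 -26.4 0;-0.07 0.242 0 44 14.8 -33.2 0;-0.084 0.292 0 53 17.8 -40 0;-0.098 0.341 0 62 20.9 -46.7 0;-0.112 0.391 0 71 23.9 -53.5 0;-0.126 0.440 0 80 26.9 -60.2 0;-0.14 0.49 0 89 29.9 -67 0;-0.155 0.539 0 98 33 -73.8 0;-0.169 0.589 0 107 36 -80.6 0;-0.183 0.638 0 116 39 -87.3 0;-0.197 0.688 0 125 42 -94.1 0;-0.211 0.737 0 134 45 -101 0;-0.225 0.782 0 142.5 47.9 -107.2 0;-0.236 0.821 0 149.5 50.2 -112.5 0;-0.244 0.85 0 155 52 -116.5 0;-0.248 0.8646 0 157.5 52.8 -118.4 0",
)

```text
clock: 22.75
position: [0.5664, -0.1498, 0.2238]
tool_rot: [-1.57, -0.28, -1.664]
force: [-0.1, -1.3, -3.3]
grip_width: 0.023
```

Run:
```python
from h import *
st(); im=shot('scene','s13',(80,60,350,260),2.9); shot('top','t13',(300,150,460,310),3.7)
```

```text
t 22.75 pos [ 0.5664 -0.1498  0.2238] rpy [-89.9663 -16.0537 -95.3262] F [-0.0622 -1.3229 -3.3271] w 0.0230 q [-0.5407  0.628   0.8272  1.7886 -0.2183  0.8828 -1.3506]
```

View pics/s13.png

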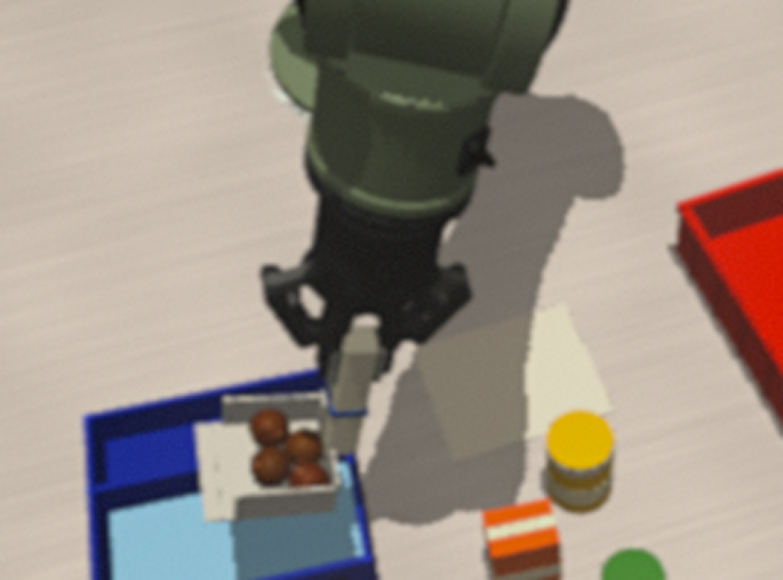

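View pics/t13.png

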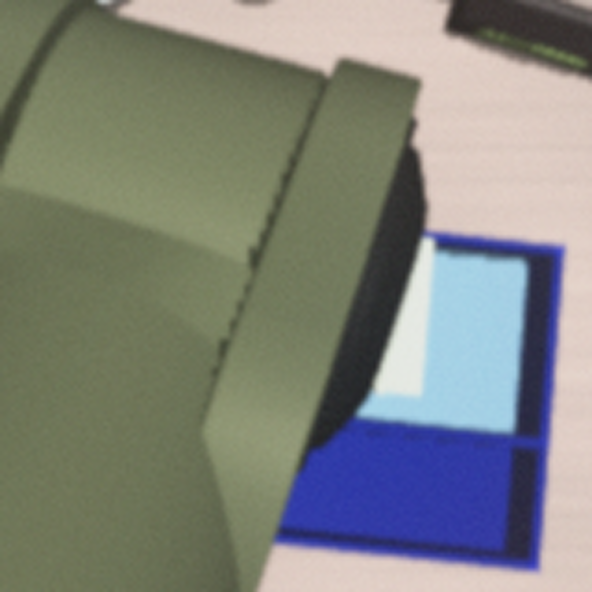

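```bash
cat >> h.py <<'E'
def cl(liploc,z,tilt,cx=.036):
    # lip at crate y=liploc, lowest pan point at z
    t=np.radians(tilt); 
    cy=liploc+.046*np.cos(t); bz=z+.046*np.sin(abs(t))
    return scoop(*crxy(cx,cy),bz,CY-90,tilt)
E
python3 - <<'E'
from h import *
cl(-.014,.06,16); cl(-.016,.014,16); 
for t in (10,5,0,-5,-10,-15,-20,-25,-30): cl(-.016,.011,t)
E
```

```text
d: -0.0009 0.0018 0.0007  6.6 51.0 -0.5  rows>=1.2 tcp [ 0.564  -0.1694  0.1766]
d: -0.0009 0.0018 0.0007  -4.2 95.8 -0.5  rows>=2.3 tcp [ 0.5638 -0.1714  0.1306]
d: -0.0008 0.0018 0.1055  5.8 98.1 -0.5  rows>=2.4 tcp [ 0.5629 -0.1816  0.1311]
d: -0.0007 0.0019 0.1927  15.5 98.9 -0.5  rows>=2.4 tcp [ 0.562  -0.1911  0.133 ]
d: -0.0006 0.0019 0.2800  25.7 100.8 -0.5  rows>=2.5 tcp [ 0.561  -0.2014  0.134 ]
d: -0.0006 0.0019 0.3673  38.6 96.1 -0.6  rows>=2.9 tcp [ 0.56   -0.2124  0.1421]
d: -0.0005 0.0019 0.4545  51.8 92.6 -0.6  rows>=3.6 tcp [ 0.5589 -0.2241  0.1491]
d: -0.0004 0.0020 0.5418  65.3 90.2 -0.6  rows>=4.3 tcp [ 0.5578 -0.2364  0.1552]
d: -0.0003 0.0020 0.6291  79.0 89.0 -0.6  rows>=5.0 tcp [ 0.5566 -0.2491  0.1601]
d: -0.0002 0.0020 0.7163  92.7 89.0 -0.6  rows>=5.7 tcp [ 0.5554 -0.2623  0.1639]
d: -0.0001 0.0020 0.8036  106.4 90.2 -0.7  rows>=6.4 tcp [ 0.5541 -0.2757  0.1665]
```

send_rows(
  series="0 0 0 1 2 0 0;0 0 0 2 7 0 0;0 0 0 3 14 0 0;0 0 0 5 22 0 0;0 0 0 6 31 0 0;0 0 0 7 40 0 0;0 0 0 6.6 50 0 0;0 0 0 4 59 0 0;0 0 0 2 68 0 0;0 0 0 0 77 0 0;0 0 0 -2 84 0 0;0 0 0 -3 90 0 0;0 0 0 -4.2 94 0 0;0 0 0 -4.2 95 0 0;0 0 0 -4.2 95 0 0",
)

```text
clock: 24.1
position: [0.5644, -0.1707, 0.1313]
tool_rot: [-1.57, -0.28, -1.66]
force: [-0.5, 0.4, -0.9]
grip_width: 0.0228
```

Run:
```python
from h import *
st(); im=shot('scene','s14',(80,100,280,290),3.1)
for t in (10,0,-8,-15,-25): cl(-.016,.011,t)
```

```text
t 24.10 pos [ 0.5644 -0.1707  0.1313] rpy [-89.9756 -16.0327 -95.12  ] F [-0.4764  0.4221 -0.8577] w 0.0228 q [-0.4363  0.7438  0.7248  1.8538 -0.2945  0.6912 -1.2941]
d: -0.0015 0.0030 0.1052  10.4 3.5 -0.6  rows>=0.8 tcp [ 0.5629 -0.1816  0.1311]
d: -0.0012 0.0031 0.2798  30.3 6.2 -0.7  rows>=2.2 tcp [ 0.561  -0.2014  0.134 ]
d: -0.0010 0.0032 0.4194  51.1 -0.8 -0.8  rows>=3.4 tcp [ 0.5594 -0.2194  0.1464]
d: -0.0008 0.0033 0.5416  70.0 -4.5 -0.8  rows>=4.3 tcp [ 0.5578 -0.2364  0.1552]
d: -0.0005 0.0034 0.7161  97.4 -5.7 -0.9  rows>=5.7 tcp [ 0.5554 -0.2623  0.1639]
```

View pics/s14.png

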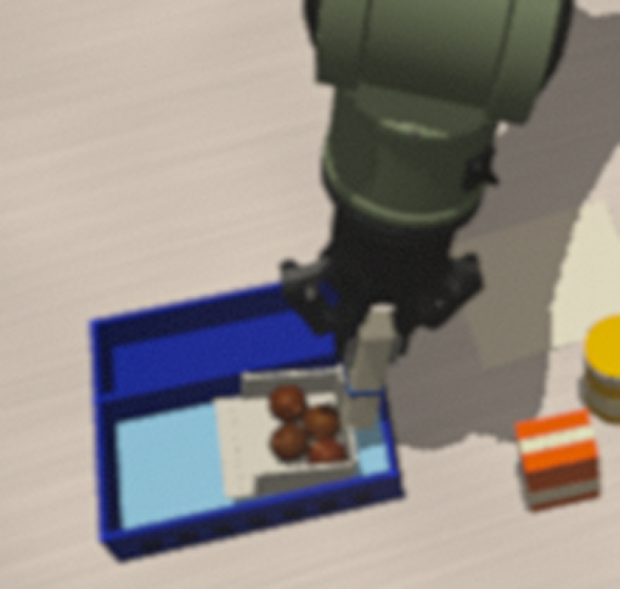

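send_rows(
  series="0 0 0.03 3 1 0 0;0 0 0.065 6.5 2.2 -0.3 0;0 0 0.105 10.4 3.5 -0.6 0;0 0 0.14 14.4 4 -0.6 0;0 0 0.175 18.4 4.6 -0.6 0;0 0 0.21 22.4 5.1 -0.7 0;0 0 0.245 26.3 5.7 -0.7 0;0 0 0.28 30.3 6.2 -0.7 0;0 0 0.315 35.5 4.5 -0.7 0;0 0 0.35 40.7 2.7 -0.7 0;0 0 0.385 45.9 1 -0.8 0;0 0 0.4194 51.1 -0.8 -0.8 0;0 0 0.44 54.3 -1.4 -0.8 0;0 0 0.46 57.5 -2 -0.8 0;0 0 0.48 60.5 -2.6 -0.8 0;0 0 0.5 63.5 -3.2 -0.8 0;0 0 0.52 66.6 -3.8 -0.8 0;0 0 0.5416 70 -4.5 -0.8 0;0 0 0.5416 70 -4.5 -0.8 0;0 0 0.5416 70 -4.5 -0.8 0",
)

```text
clock: 25.82
position: [0.5575, -0.2368, 0.1549]
tool_rot: [-1.57, 0.262, -1.661]
force: [-0.0, -0.5, -1.0]
grip_width: 0.0227
```

Run:
```python
from h import *
st(); im=shot('scene','s15',(80,100,280,290),3.1)
for t in (-20,-25,-30): cl(-.016,.011,t)
```

```text
t 25.82 pos [ 0.5575 -0.2368  0.1549] rpy [-89.9771  15.0017 -95.1513] F [-0.0483 -0.5421 -1.0356] w 0.0227 q [ 0.1817  0.6867  0.3858  1.669  -0.575   1.0167 -0.806 ]
d: 0.0006 0.0031 0.0873  11.1 -8.3 0.1  rows>=0.7 tcp [ 0.5566 -0.2491  0.1601]
d: 0.0008 0.0031 0.1746  22.8 -15.4 0.0  rows>=1.4 tcp [ 0.5554 -0.2623  0.1639]
d: 0.0009 0.0031 0.2619  35.2 -21.4 0.0  rows>=2.1 tcp [ 0.5541 -0.2757  0.1665]
```

View pics/s15.png

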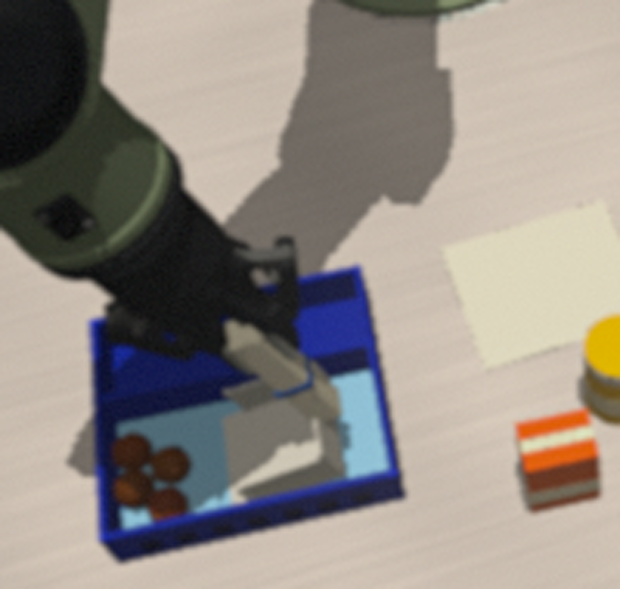

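Run:
```python
from h import *
s=monitor.observe(); r=R.from_euler('xyz',s['tool_rot'])
delta(s['position']+[0,.03,.10],r)
```

```text
d: 0.0000 0.0000 0.0000  -54.7 -88.9 -2.6  rows>=2.5 tcp [ 0.5576 -0.2063  0.2549]
```

send_rows(
  series="0 0 0 -4 -15 0 0;0 0 0 -10 -38 0 0;0 0 0 -18 -67 0 0;0 0 0 -26 -97 0 0;0 0 0 -26 -97 0 0;0 0 0 -26 -97 0 0",
)

```text
clock: 26.37
position: [0.5583, -0.236, 0.2568]
tool_rot: [-1.567, 0.261, -1.658]
force: [0.4, 0.0, -2.6]
grip_width: 0.0228
```

Run:
```python
from h import *
st()
rv,t=scoop(.50,-.13,.15,0,0)
```

```text
t 26.37 pos [ 0.5583 -0.236   0.2568] rpy [-89.8084  14.9564 -95.0105] F [ 0.414   0.014  -2.6028] w 0.0228 q [ 0.1453  0.5726  0.4394  1.5846 -0.5071  1.1956 -0.8953]
d: -0.2188 -1.6483 -0.1954  -96.9 8.8 -119.2  rows>=13.4 tcp [ 0.448 -0.13   0.273]
```

send_rows(
  series="-0.2188 -1.6483 -0.1954 -96.9 8.8 -119.2 0;-0.2188 -1.6483 -0.1954 -96.9 8.8 -119.2 0;-0.2188 -1.6483 -0.1954 -96.9 8.8 -119.2 0;-0.2188 -1.6483 -0.1954 -96.9 8.8 -119.2 0;-0.2188 -1.6483 -0.1954 -96.9 8.8 -119.2 0;-0.2188 -1.6483 -0.1954 -96.9 8.8 -119.2 0;-0.2188 -1.6483 -0.1954 -96.9 8.8 -119.2 0;-0.2188 -1.6483 -0.1954 -96.9 8.8 -119.2 0;-0.2188 -1.6483 -0.1954 -96.9 8.8 -119.2 0;-0.2188 -1.6483 -0.1954 -96.9 8.8 -119.2 0;-0.2188 -1.6483 -0.1954 -96.9 8.8 -119.2 0;-0.2188 -1.6483 -0.1954 -96.9 8.8 -119.2 0;-0.2188 -1.6483 -0.1954 -96.9 8.8 -119.2 0;-0.2188 -1.6483 -0.1954 -96.9 8.8 -119.2 0;-0.2188 -1.6483 -0.1954 -96.9 8.8 -119.2 0;-0.2188 -1.6483 -0.1954 -96.9 8.8 -119.2 0;-0.2188 -1.6483 -0.1954 -96.9 8.8 -119.2 0;-0.2188 -1.6483 -0.1954 -96.9 8.8 -119.2 0",
)

```text
clock: 27.87
position: [0.4473, -0.1302, 0.2717]
tool_rot: [-1.569, 0.003, -0.003]
force: [0.5, -0.7, -0.8]
grip_width: 0.0229
```

Run:
```python
from h import *
st()
rv,t=scoop(.468,-.0185,.10,88.5,0); shot('scene','s16'); shot('top','t16')
```

```text
t 27.87 pos [ 0.4473 -0.1302  0.2717] rpy [-89.9229   0.1891  -0.1447] F [ 0.4626 -0.6979 -0.8329] w 0.0229 q [ 0.0155  0.2349  0.1686  1.9712 -0.0492  0.9427  0.2062]
d: -0.0036 -1.5471 -0.0016  19.3 48.7 59.7  rows>=12.4 tcp [ 0.4666 -0.0705  0.223 ]
```

View pics/s16.png

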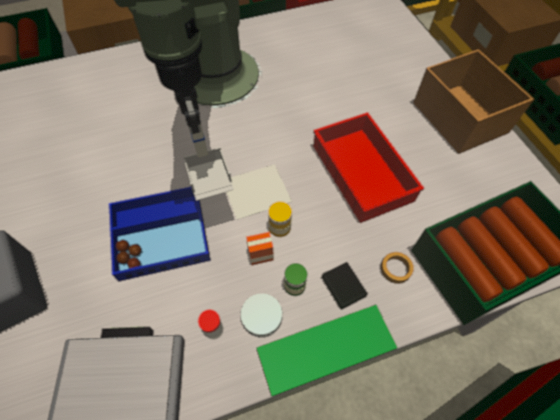

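View pics/t16.png

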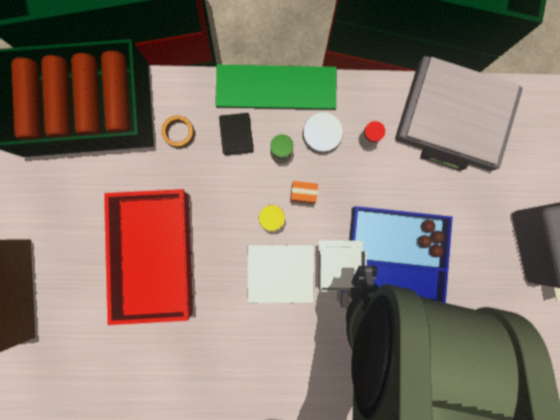

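send_rows(
  series="0 -1.547 0 19.3 48.7 59.7 0;0 -1.547 0 19.3 48.7 59.7 0;0 -1.547 0 19.3 48.7 59.7 0;0 -1.547 0 19.3 48.7 59.7 0;0 -1.547 0 19.3 48.7 59.7 0;0 -1.547 0 19.3 48.7 59.7 0;0 -1.547 0 19.3 48.7 59.7 0;0 -1.547 0 19.3 48.7 59.7 0;0 -1.547 0 19.3 48.7 59.7 0;0 -1.547 0 19.3 48.7 59.7 0;0 -1.547 0 19.3 48.7 59.7 0;0 -1.547 0 19.3 48.7 59.7 0;0 -1.547 0 19.3 48.7 59.7 0;0 -1.547 0 19.3 48.7 59.7 0;0 -1.547 0 19.3 48.7 59.7 0;0 -1.547 0 19.3 48.7 59.7 0",
)

```text
clock: 29.3
position: [0.4667, -0.0705, 0.2233]
tool_rot: [-1.568, -0.001, 1.543]
force: [-0.9, 0.1, -1.1]
grip_width: 0.0229
```

Run:
```python
from h import *
st()
im=cv2.imread('pics/top0.png')[:,:,::-1]; im=cv2.imread('pics/t16.png')[:,:,::-1].copy(); cal=cams.get_calibration('top')
m=mask(im,(25,0,150),(110,45,255)); m[:,:240]=0; m[:,317:]=0; m[:235]=0; m[310:]=0
b=blobs(m,500)[0]; print(b[:3]); r=cv2.minAreaRect(cv2.findNonZero(b[3])); box=cv2.boxPoints(r)+.0
P=proj(cal,box,0); print(r,P,P.mean(0)); print('cent',proj(cal,b[1],0))
rv,t=scoop(.468,-.0185,.10,88.5,0);rv,t=scoop(.468,-.0185,.0,88.5,0)
```

```text
t 29.30 pos [ 0.4667 -0.0705  0.2233] rpy [-89.8446  -0.0611  88.4321] F [-0.9125  0.1467 -1.1482] w 0.0229 q [ 0.1761  0.3112 -0.1857  2.0017  0.0746  0.8378  1.4924]
(np.int32(3718), array([280.1737, 273.7803]), array([248, 245,  66,  58], dtype=int32))
((280.5, 273.5), (64.99998474121094, 56.99999237060547), 0.0) [[ 0.4039  0.0551  0.    ]
 [ 0.5327  0.0577  0.    ]
 [ 0.5349 -0.0913  0.    ]
 [ 0.4056 -0.0926  0.    ]] [ 0.4693 -0.0178  0.    ]
cent [[ 0.4683 -0.0169  0.    ]]
d: -0.0027 -0.0012 0.0011  0.1 0.3 0.0  rows>=0.0 tcp [ 0.4666 -0.0705  0.223 ]
d: -0.0027 -0.0012 0.0011  -0.0 100.3 -0.3  rows>=2.4 tcp [ 0.4666 -0.0705  0.123 ]
```

send_rows(
  series="0 0 0 0 25 0 0;0 0 0 0 55 0 0;0 0 0 0 80 0 0;0 0 0 0 93 0 0;0 0 0 0 98 0 0;0 0 0 0 100 0 0;0 0 0 0 101 0 0;0 0 0 0 101 0 0",
)

```text
clock: 29.97
position: [0.4668, -0.0705, 0.1232]
tool_rot: [-1.569, -0.001, 1.545]
force: [-0.2, 0.1, -1.9]
grip_width: 0.0227
```

Run:
```python
from h import *
st()
```

```text
t 29.97 pos [ 0.4668 -0.0705  0.1232] rpy [-89.9046  -0.0373  88.5152] F [-0.1547  0.1173 -1.9285] w 0.0227 q [ 0.1511  0.4711 -0.1624  2.0892  0.1306  0.5922  1.4423]
```

send_rows(
  series="0 0 0 0 0.8 0 0;0 0 0 0 0.8 0 0;0 0 0 0 0.8 0 1;0 0 0 0 0.8 0 1;0 0 0 0 0.8 0 1;0 0 0 0 0.8 0 1;0 0 0 0 0.8 0 1;0 0 0 0 0.8 0 1;0 0 0 0 0.8 0 1;0 0 0 0 -20 0 1;0 0 0 0 -55 0 1;0 0 0 0 -85 0 1;0 0 0 0 -105 0 1;0 0 0 0 -105 0 1",
)

```text
clock: 31.13
position: [0.4682, -0.0706, 0.2311]
tool_rot: [-1.574, -0.001, 1.546]
force: [0.1, -0.3, 0.6]
grip_width: 0.0855
```

Run:
```python
from h import *
st(); shot('scene','s17',(80,120,360,320),2.8);
im=cams.grab_frame('scene'); c2=cams.get_calibration('scene')
for n,lo,hi in [('yellow',(20,180,100),(32,255,255)),('green',(45,100,50),(75,255,255)),('orange',(4,190,120),(14,255,255))]:
    m=mask(im,lo,hi); m[:190]=0;m[330:]=0;m[:,:220]=0;m[:,320:]=0
    for b in blobs(m,20)[:3]: print(n,b[0],b[1],b[2],proj(c2,b[1],.078 if n=='yellow' else .074))
```

```text
t 31.13 pos [ 0.4682 -0.0706  0.2311] rpy [-90.169   -0.0376  88.5645] F [ 0.0739 -0.3244  0.5717] w 0.0855 q [ 0.1803  0.3003 -0.1903  1.9934  0.0737  0.8513  1.4956]
yellow 337 [279.5312 211.5074] [269 202  22  20] [[0.5925 0.0047 0.078 ]]
green 351 [295.5157 273.8462] [285 264  22  21] [[ 0.7478 -0.0143  0.074 ]]
green 32 [315.0625 327.875 ] [308 325  12   5] [[ 0.8681 -0.0183  0.074 ]]
orange 134 [260.0373 247.2836] [249 243  23  10] [[ 0.6628 -0.0661  0.074 ]]
orange 80 [258.  236.5] [248 233  21   8] [[ 0.6358 -0.062   0.074 ]]
```

View pics/s17.png

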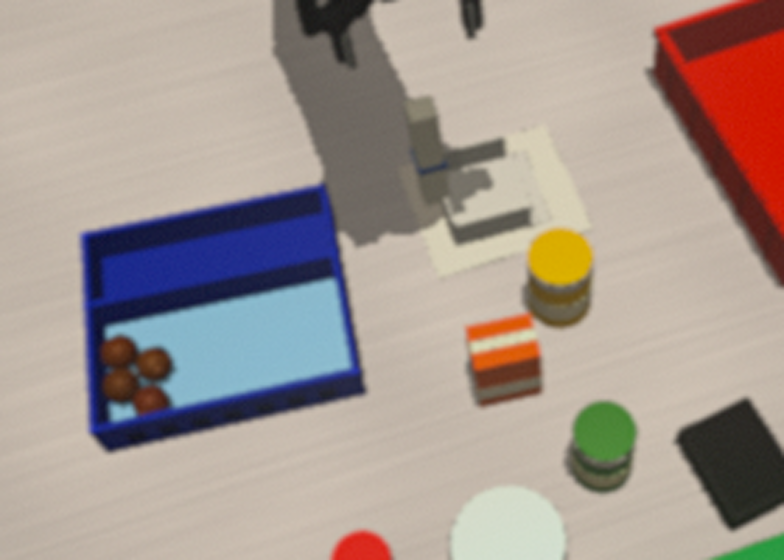

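Run:
```python
from h import *
im=shot('top','t18',(230,110,350,310),3); c=cams.get_calibration('top')
for n,lo,hi,z in [('yellow',(22,150,100),(32,255,255),.078),('green',(45,80,40),(75,255,255),.074),('orange',(5,150,100),(16,255,255),.074)]:
    m=mask(im,lo,hi); m[:112]=0;m[250:]=0;m[:,:240]=0;m[:,340:]=0
    if n=='orange': m=cv2.morphologyEx(m,cv2.MORPH_CLOSE,np.ones((9,9),np.uint8))
    for b in blobs(m,60)[:2]:
        r=cv2.minAreaRect(cv2.findNonZero(b[3])); P=proj(c,cv2.boxPoints(r),z); print(n,b[0],b[1],proj(c,b[1],z),np.round(r[1],1),r[2], 'rect c',proj(c,r[0],z)[0], [np.linalg.norm(P[i]-P[i-1]) for i in (1,2)],[np.degrees(np.arctan2(*(P[i]-P[i-1])[[1,0]])) for i in (1,2)])
print('lids',proj(c,(322.5,131.5),.03))
tool(.5925,.005,.15,CY); tool(.5925,.005,.054,CY)
```

```text
yellow 494 [271.4291 217.67  ] [[0.5923 0.0048 0.078 ]] [24. 24.] 90.0 rect c [0.5916 0.0057 0.078 ] [np.float64(0.05052121604381427), np.float64(0.050528181621535107)] [np.float64(-89.05893535541915), np.float64(-179.17180551629343)]
green 400 [281.4075 145.5575] [[ 0.7471 -0.014   0.074 ]] [21. 21.] 90.0 rect c [ 0.7473 -0.0142  0.074 ] [np.float64(0.04496776443689558), np.float64(0.04546916656998682)] [np.float64(-88.84521847173264), np.float64(-179.25210377901453)]
orange 458 [303.8362 191.7773] [[ 0.6487 -0.0631  0.074 ]] [24.6 19.2] 7.125016689300537 rect c [ 0.6489 -0.063   0.074 ] [np.float64(0.04106416726787042), np.float64(0.052288676603139225)] [np.float64(-6.337188520277807), np.float64(-96.15537211426242)]
lids [[ 0.7915 -0.1073  0.03  ]]
d: -0.0030 1.6385 -0.0016  78.6 76.7 -124.4  rows>=13.1 tcp [0.5925 0.005  0.15  ]
d: -0.0030 1.6385 -0.0016  78.5 172.7 -124.7  rows>=13.1 tcp [0.5925 0.005  0.054 ]
```

View pics/t18.png

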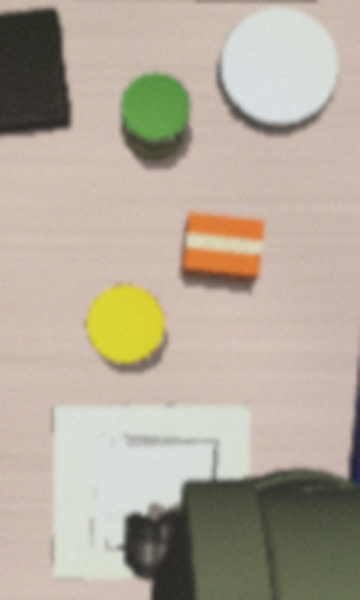

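send_rows(
  series="0 0.12 0 8 0 -12 1;0 0.24 0 16 0 -24 1;0 0.36 0 24 0 -36 1;0 0.48 0 32 0 -48 1;0 0.6 0 40 0 -60 1;0 0.72 0 48 0 -72 1;0 0.84 0 56 0 -84 1;0 0.96 0 62 0 -96 1;0 1.08 0 68 10 -108 1;0 1.2 0 74 30 -116 1;0 1.32 0 78.5 50 -124.5 1;0 1.44 0 78.5 60 -124.5 1;0 1.56 0 78.5 70 -124.5 1;0 1.6385 0 78.5 76 -124.5 1;0 1.6385 0 78.5 76 -124.5 1;0 1.6385 0 78.5 76 -124.5 1;0 1.6385 0 78.5 76 -124.5 1",
)

```text
clock: 32.7
position: [0.5927, 0.005, 0.1509]
tool_rot: [-1.57, 0.003, -0.089]
force: [0.9, 0.3, 0.8]
grip_width: 0.0853
```

Run:
```python
from h import *
st(); tool(.5923,.005,.054,CY); shot('wrist','w19')
```

```text
t 32.70 pos [0.5927 0.005  0.1509] rpy [-89.9641   0.1839  -5.1129] F [0.939  0.3016 0.7623] w 0.0853 q [-0.226   0.5899  0.1704  1.7735 -0.1345  0.7925 -0.0782]
d: -0.0006 0.0033 -0.0032  -0.1 96.9 -0.1  rows>=2.3 tcp [0.5923 0.005  0.054 ]
```

View pics/w19.png

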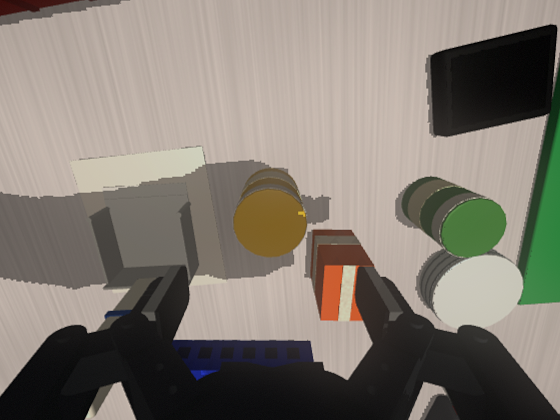

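send_rows(
  series="0 0 0 0 30 0 1;0 0 0 0 65 0 1;0 0 0 0 90 0 1;0 0 0 0 97 0 1;0 0 0 0 97 0 1;0 0 0 0 97 0 0;0 0 0 0 97 0 0;0 0 0 0 97 0 0;0 0 0 0 97 0 0;0 0 0 0 97 0 0;0 0 0 0 97 0 0;0 0 0 0 97 0 0;0 0 0 0 90 0 0;0 0 0 0 60 0 0;0 0 0 0 20 0 0;0 0 0 0 -10 0 0;0 0 0 0 -20 0 0;0 0 0 0 -20 0 0",
  force=50,
)

```text
clock: 34.25
position: [0.5943, 0.005, 0.1747]
tool_rot: [-1.569, -0.003, -0.092]
force: [0.1, 0.6, -2.9]
grip_width: 0.0547
```

Run:
```python
from h import *
st(); print(crxy(-.058,-.069)); shot('scene','s20',(80,80,360,280),2.8); tool(*crxy(-.058,-.069),.17,CY)
```

```text
t 34.25 pos [0.5943 0.005  0.1747] rpy [-89.8796  -0.154   -5.2907] F [ 0.0618  0.5927 -2.8928] w 0.0547 q [-0.2329  0.5581  0.1803  1.7573 -0.1307  0.8347 -0.0842]
[ 0.4535 -0.343 ]
d: -0.0016 0.0004 -0.0001  -107.3 2.0 -359.6  rows>=9.0 tcp [ 0.4535 -0.343   0.17  ]
```

View pics/s20.png

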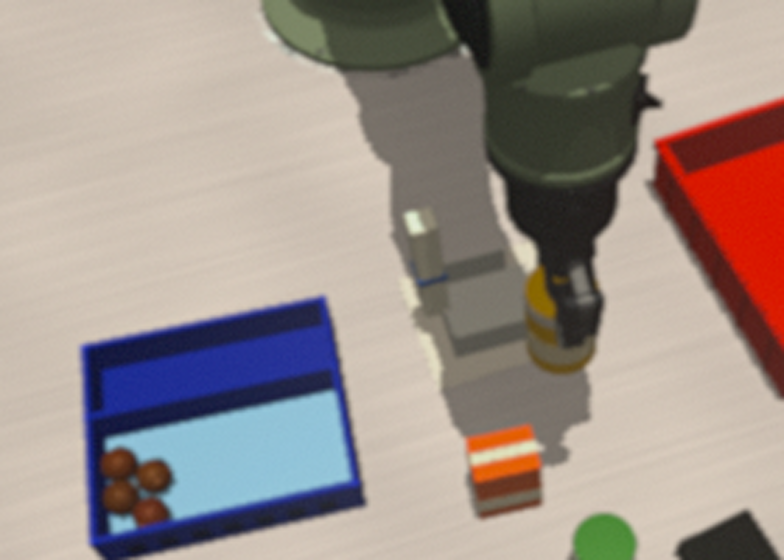

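send_rows(
  series="0 0 0 0 -5 -10 0;0 0 0 0 -5 -30 0;0 0 0 0 -5 -55 0;0 0 0 0 -5 -85 0;0 0 0 -5 -5 -115 0;0 0 0 -15 -5 -145 0;0 0 0 -25 -5 -175 0;0 0 0 -37 -3 -205 0;0 0 0 -50 0 -235 0;0 0 0 -63 0 -265 0;0 0 0 -76 1 -292 0;0 0 0 -88 2 -317 0;0 0 0 -97 2 -337 0;0 0 0 -104 2 -351 0;0 0 0 -107.3 2 -358 0;0 0 0 -107.3 2 -359.6 0;0 0 0 -107.3 2 -359.6 0;0 0 0 -107.3 2 -359.6 0",
)

```text
clock: 35.8
position: [0.4534, -0.3422, 0.1687]
tool_rot: [-1.569, 0.003, -0.091]
force: [1.6, -0.3, -2.6]
grip_width: 0.0546
```

Run:
```python
from h import *
st(); tool(*crxy(-.058,-.069),.080,CY);tool(*crxy(-.058,-.069),.0605,CY); shot('scene','s21',(80,80,360,280),2.8); shot('wrist','w21'); shot('top','t21',(320,180,470,330),3.8)
```

```text
t 35.80 pos [ 0.4534 -0.3422  0.1687] rpy [-89.9113   0.1752  -5.2294] F [ 1.5525 -0.2534 -2.5951] w 0.0546 q [ 0.4037  0.5326  0.1937  1.8274 -0.1369  0.7979  0.5761]
d: -0.0015 0.0012 -0.0031  0.4 88.7 -0.9  rows>=2.1 tcp [ 0.4535 -0.343   0.08  ]
d: -0.0015 0.0012 -0.0031  0.5 108.2 -1.0  rows>=2.6 tcp [ 0.4535 -0.343   0.0605]
```

View pics/s21.png

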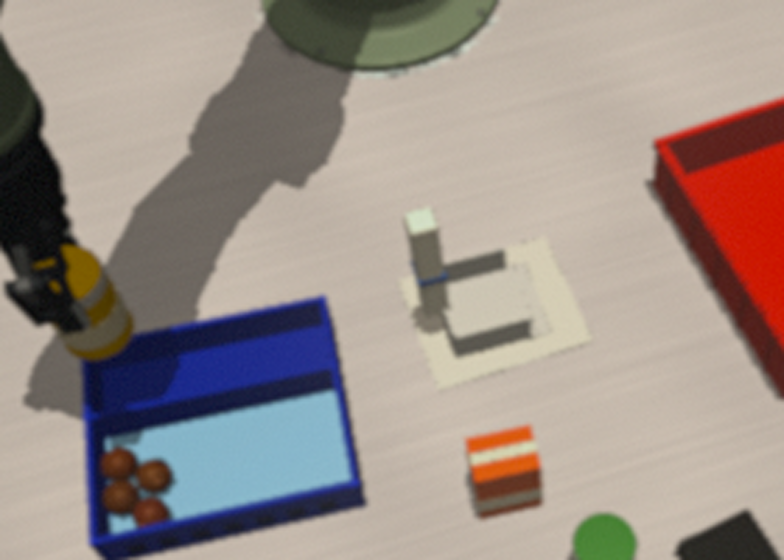

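View pics/w21.png

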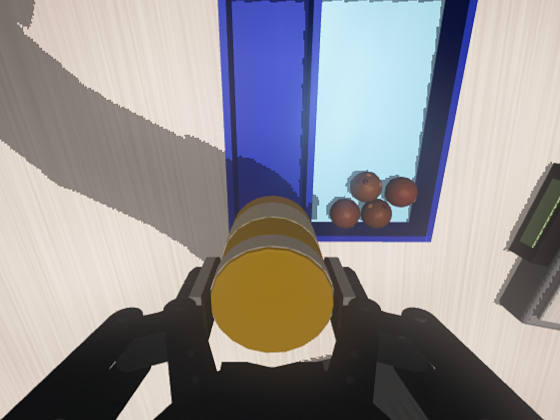

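send_rows(
  series="0 0 0 0.4 25 -1 0;0 0 0 0.4 55 -1 0;0 0 0 0.4 75 -1 0;0 0 0 0.4 87 -1 0;0 0 0 0.4 95 -1 0;0 0 0 0.4 101 -1 0;0 0 0 0.4 106 -1 0;0 0 0 0.4 107 -1 0;0 0 0 0.4 107 -1 0;0 0 0 0.4 107 -1 0",
)

```text
clock: 36.78
position: [0.4532, -0.3443, 0.0627]
tool_rot: [-1.57, 0.002, -0.092]
force: [-1.1, -0.3, -1.4]
grip_width: 0.0544
```

Run:
```python
from h import *
st(); shot('scene','s22',(80,80,360,280),2.8)
```

```text
t 36.78 pos [ 0.4532 -0.3443  0.0627] rpy [-89.9763   0.1048  -5.2964] F [-1.1393 -0.34   -1.3582] w 0.0544 q [ 0.4398  0.6935  0.1498  1.8796 -0.1734  0.5828  0.6083]
```

View pics/s22.png

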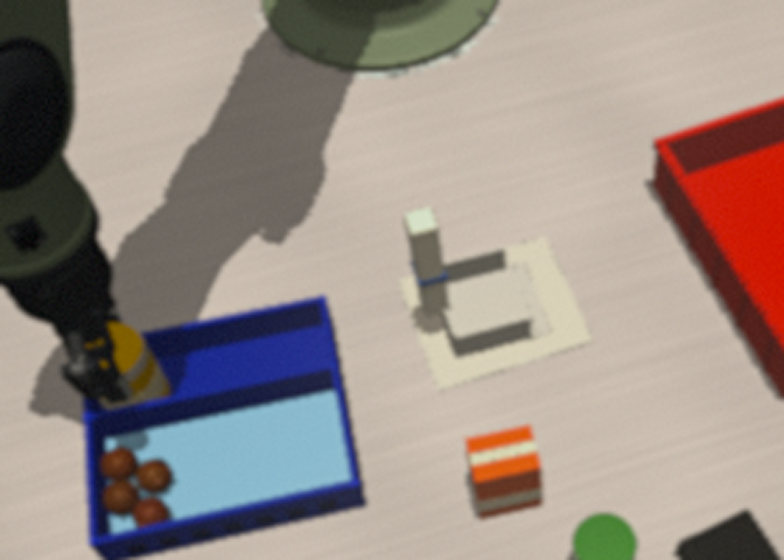

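send_rows(
  series="0 0 0 0 1 0 0;0 0 0 0 2 0 0;0 0 0 0 2.8 0 0;0 0 0 0 2.8 0 0;0 0 0 0 2.8 0 0",
)

```text
clock: 37.25
position: [0.4533, -0.3445, 0.0619]
tool_rot: [-1.57, 0.001, -0.093]
force: [-11.5, 9.7, 49.9]
grip_width: 0.0552
```

send_rows(
  series="0 0 0 0 -2 0 0;0 0 0 0 -2.3 0 0;0 0 0 0 -2.3 0 0",
)

```text
clock: 37.5
position: [0.4532, -0.3444, 0.0621]
tool_rot: [-1.57, 0.002, -0.092]
force: [-1.8, 2.6, 13.1]
grip_width: 0.0547
```

Run:
```python
from h import *
st(); shot('wrist','w23'); im=shot('scene','s23',(90,170,220,300),4.6)
```

```text
t 37.50 pos [ 0.4532 -0.3444  0.0621] rpy [-89.9783   0.1029  -5.2964] F [-1.7877  2.6393 13.0709] w 0.0547 q [ 0.44    0.6945  0.1495  1.8798 -0.1736  0.5815  0.6085]
```

View pics/w23.png

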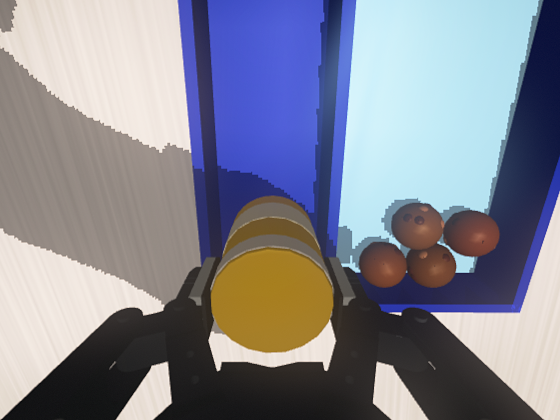

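View pics/s23.png

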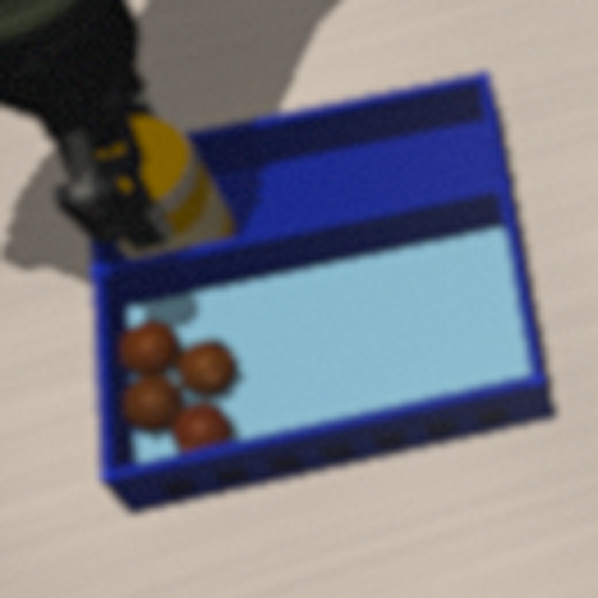

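send_rows(
  series="0 0 0 0 0 0 1;0 0 0 0 0 0 1;0 0 0 0 0 0 1;0 0 0 0 0 0 1;0 0 0 0 0 0 1;0 0 0 0 0 0 1;0 0 0 0 -20 0 1;0 0 0 0 -55 0 1;0 0 0 0 -90 0 1;0 0 0 0 -110 0 1;0 0 0 0 -110 0 1;0 0 0 0 -110 0 1",
)

```text
clock: 38.6
position: [0.4536, -0.3444, 0.1725]
tool_rot: [-1.571, 0.001, -0.092]
force: [0.4, -0.3, -1.0]
grip_width: 0.0856
```

Run:
```python
from h import *
st(); shot('wrist','w24'); im=shot('scene','s24',(90,120,320,300),3.3); tool(.7472,-.014,.172,CY)
cal=cams.get_calibration('scene')
m=mask(im,(20,180,100),(32,255,255)); b=blobs(m,50)[0]; P=proj(cal,b[1],.084); print('yellow',P, R.from_euler('z',-CY,degrees=True).apply(P-np.r_[CC,0]))
m=mask(im,(45,100,50),(75,255,255)); m[:190]=0;m[300:]=0;m[:,:220]=0;m[:,320:]=0
b=blobs(m,50)[0]; print('green',proj(cal,b[1],.074))
```

```text
t 38.60 pos [ 0.4536 -0.3444  0.1725] rpy [-89.9939   0.0453  -5.2886] F [ 0.4051 -0.2542 -0.9525] w 0.0856 q [ 0.4037  0.5285  0.1978  1.823  -0.1376  0.8041  0.5786]
d: -0.0013 0.0003 -0.0036  262.7 -1.7 355.6  rows>=10.6 tcp [ 0.7472 -0.014   0.172 ]
yellow [[0.1687 0.7255 0.084 ]] [[-0.4403  0.9687  0.084 ]]
green [[ 0.7477 -0.0143  0.074 ]]
```

View pics/s24.png

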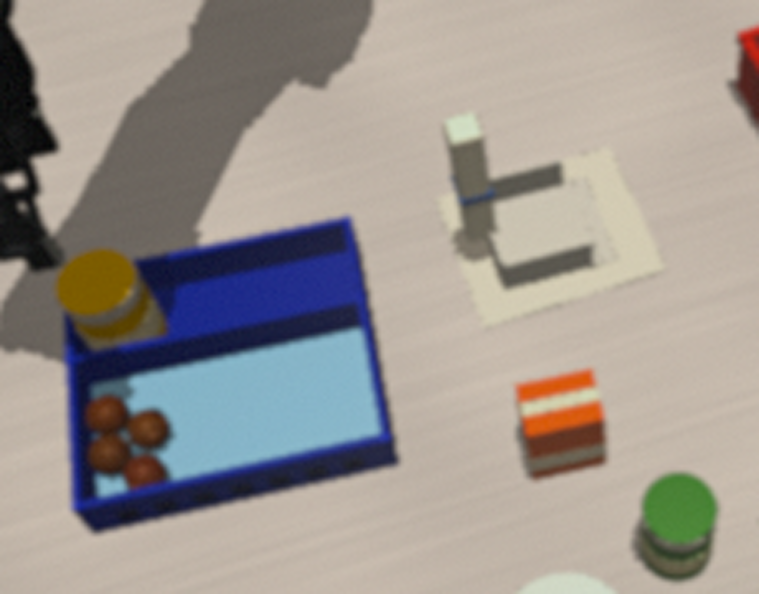

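send_rows(
  series="0 0 0 15 0 20 1;0 0 0 37 0 50 1;0 0 0 60 0 81 1;0 0 0 83 0 112 1;0 0 0 106 0 143 1;0 0 0 129 0 174 1;0 0 0 152 0 205 1;0 0 0 175 0 236 1;0 0 0 198 0 267 1;0 0 0 221 0 298 1;0 0 0 242 0 327 1;0 0 0 256 0 346 1;0 0 0 262.5 0 355.5 1;0 0 0 262.5 0 355.5 1;0 0 0 262.5 0 355.5 1",
)

```text
clock: 39.95
position: [0.7466, -0.015, 0.1696]
tool_rot: [-1.571, 0.005, -0.092]
force: [-0.2, -0.7, -0.7]
grip_width: 0.085
```

Run:
```python
from h import *
st(); shot('wrist','w25');  tool(.7475,-.014,.054,CY)
cal=cams.get_calibration('scene'); P=proj(cal,(90+102/3.3,120+283/3.3),.084); print('yellow',P, R.from_euler('z',-CY,degrees=True).apply(P-np.r_[CC,0]))
```

```text
t 39.95 pos [ 0.7466 -0.015   0.1696] rpy [-89.9999   0.2752  -5.2983] F [-0.1737 -0.6913 -0.6831] w 0.0850 q [-0.1628  0.8061  0.1935  1.2907 -0.16    1.0645 -0.0416]
d: 0.0002 -0.0012 -0.0043  1.3 116.2 2.1  rows>=2.8 tcp [ 0.7475 -0.014   0.054 ]
yellow [[ 0.4578 -0.3386  0.084 ]] [[-0.0541 -0.0642  0.084 ]]
```

View pics/w25.png

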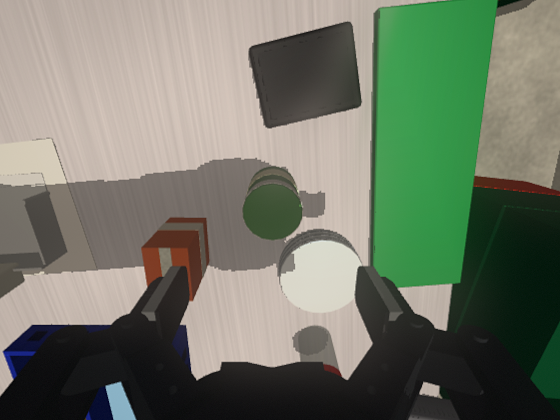

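send_rows(
  series="0 0 0 1 30 2 1;0 0 0 1.3 65 2 1;0 0 0 1.3 95 2 1;0 0 0 1.3 112 2 1;0 0 0 1.3 115.5 2 1;0 0 0 1.3 115.5 2 1;0 0 0 1.3 115.5 2 1;0 0 0 1.3 115.5 2 0;0 0 0 1.3 115.5 2 0;0 0 0 1.3 115.5 2 0;0 0 0 1.3 115.5 2 0;0 0 0 1.3 115.5 2 0;0 0 0 1.3 115.5 2 0;0 0 0 1.3 115.5 2 0;0 0 0 1.3 115.5 2 0",
)

```text
clock: 41.25
position: [0.749, -0.0125, 0.057]
tool_rot: [-1.57, 0.001, -0.092]
force: [-4.1, 0.2, 9.3]
grip_width: 0.0491
```

Run:
```python
from h import *
st(); tool(*crxy(-.058,-.008),.17,CY)
```

```text
t 41.25 pos [ 0.749  -0.0125  0.057 ] rpy [-89.9438   0.0818  -5.2938] F [-4.0986  0.1671  9.2737] w 0.0491 q [-0.1535  0.9315  0.1683  1.3429 -0.1764  0.883  -0.032 ]
d: -0.0010 0.0001 -0.0014  -263.9 -112.9 -295.3  rows>=9.9 tcp [ 0.4591 -0.2823  0.17  ]
```

send_rows(
  series="0 0 0 0 -10 0 0;0 0 0 0 -40 0 0;0 0 0 0 -75 0 0;0 0 0 -5 -105 -5 0;0 0 0 -20 -114 -20 0;0 0 0 -41 -114 -45 0;0 0 0 -63 -114 -70 0;0 0 0 -86 -114 -96 0;0 0 0 -109 -114 -122 0;0 0 0 -132 -114 -148 0;0 0 0 -155 -114 -174 0;0 0 0 -178 -114 -200 0;0 0 0 -201 -114 -226 0;0 0 0 -224 -114 -252 0;0 0 0 -243 -113 -273 0;0 0 0 -257 -113 -288 0;0 0 0 -264 -113 -295.3 0;0 0 0 -264 -113 -295.3 0;0 0 0 -264 -113 -295.3 0",
)

```text
clock: 42.83
position: [0.4592, -0.282, 0.1696]
tool_rot: [-1.57, 0.002, -0.093]
force: [0.3, 0.3, -2.3]
grip_width: 0.0485
```

Run:
```python
from h import *
st(); shot('wrist','w26');  tool(*crxy(-.058,-.008),.0635,CY)
```

```text
t 42.83 pos [ 0.4592 -0.282   0.1696] rpy [-89.9391   0.1055  -5.3086] F [ 0.3074  0.2541 -2.2915] w 0.0485 q [ 0.296   0.4899  0.1964  1.9035 -0.1338  0.7628  0.4743]
d: -0.0012 0.0011 -0.0019  -0.4 105.9 -1.0  rows>=2.5 tcp [ 0.4591 -0.2823  0.0635]
```

View pics/w26.png

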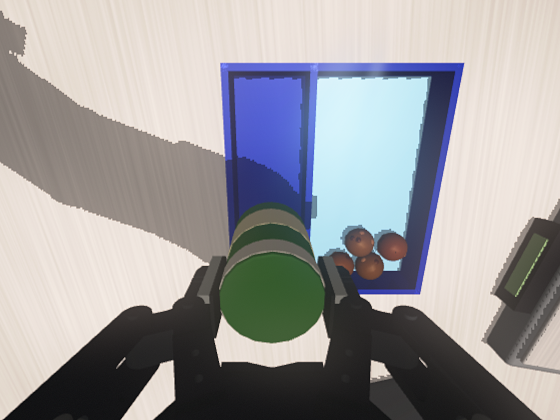

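Run:
```python
from h import *
tool(*crxy(-.058,-.001),.0635,CY)
```

```text
d: -0.0012 0.0011 -0.0019  -0.4 105.9 6.0  rows>=2.5 tcp [ 0.4598 -0.2753  0.0635]
```

send_rows(
  series="0 0 0 0 20 6 0;0 0 0 0 50 6 0;0 0 0 0 73 6 0;0 0 0 0 88 6 0;0 0 0 0 97 6 0;0 0 0 0 102 6 0;0 0 0 0 105 6 0;0 0 0 0 106 6 0;0 0 0 0 106.5 6 0;0 0 0 0 106.5 6 0",
)

```text
clock: 43.72
position: [0.4594, -0.2763, 0.0632]
tool_rot: [-1.57, 0.002, -0.092]
force: [-0.6, -0.1, -1.6]
grip_width: 0.0488
```

send_rows(
  series="0 0 0 0 0.7 0 0;0 0 0 0 0.7 0 0;0 0 0 0 0.7 0 1;0 0 0 0 0.7 0 1;0 0 0 0 0.7 0 1;0 0 0 0 0.7 0 1;0 0 0 0 0.7 0 1;0 0 0 0 0.7 0 1;0 0 0 0 -20 0 1;0 0 0 0 -55 0 1;0 0 0 0 -90 0 1;0 0 0 0 -110 0 1;0 0 0 0 -110 0 1;0 0 0 0 -110 0 1",
)

```text
clock: 44.88
position: [0.4598, -0.2764, 0.1736]
tool_rot: [-1.57, 0.001, -0.092]
force: [-0.5, 0.3, -1.2]
grip_width: 0.0854
```

Run:
```python
from h import *
st(); shot('wrist','w27'); im=shot('scene','s27',(90,120,320,300),3.3); tool(.6488,-.0632,.172,-6.2)
```

```text
t 44.88 pos [ 0.4598 -0.2764  0.1736] rpy [-89.9806   0.0375  -5.2894] F [-0.4814  0.2689 -1.1578] w 0.0854 q [ 0.2818  0.4802  0.2013  1.9079 -0.1336  0.7669  0.465 ]
d: -0.0012 0.0160 -0.0036  169.4 -0.4 229.4  rows>=6.8 tcp [ 0.6488 -0.0632  0.172 ]
```

View pics/s27.png

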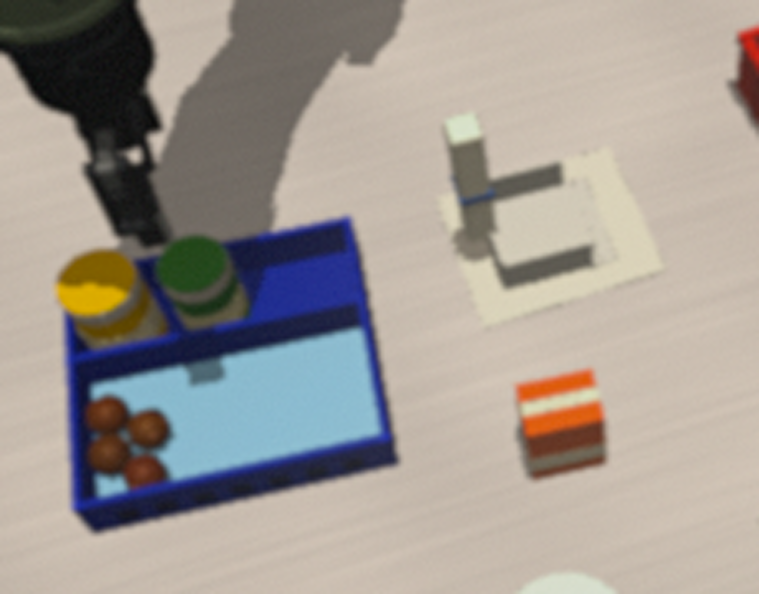

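View pics/w27.png

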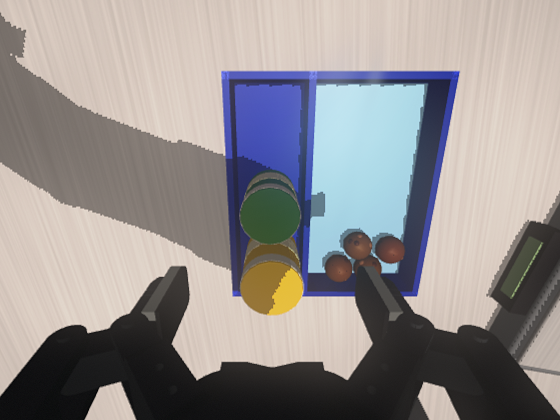

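send_rows(
  series="0 0 0 12 0 16 1;0 0.005 0 34 0 46 1;0 0.01 0 56 0 76 1;0 0.016 0 79 0 107 1;0 0.016 0 102 0 138 1;0 0.016 0 125 0 169 1;0 0.016 0 146 0 198 1;0 0.016 0 161 0 219 1;0 0.016 0 169.4 0 229.5 1;0 0.016 0 169.4 0 229.5 1;0 0.016 0 169.4 0 229.5 1",
)

```text
clock: 45.9
position: [0.6485, -0.0638, 0.171]
tool_rot: [-1.571, 0.005, -0.108]
force: [0.1, -1.1, 0.2]
grip_width: 0.0859
```

Run:
```python
from h import *
st(); shot('wrist','w28');  tool(.6488,-.0632,.054,-6.2)
```

```text
t 45.90 pos [ 0.6485 -0.0638  0.171 ] rpy [-89.9934   0.2758  -6.197 ] F [ 0.0636 -1.0827  0.2369] w 0.0859 q [-0.117   0.6521  0.1936  1.5929 -0.1483  0.9159  0.0208]
d: 0.0001 -0.0012 -0.0043  0.9 117.4 1.5  rows>=2.8 tcp [ 0.6488 -0.0632  0.054 ]
```

View pics/w28.png

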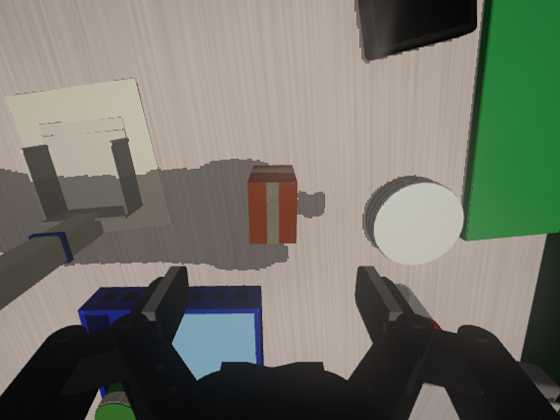

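send_rows(
  series="0 0 0 0.9 30 1 1;0 0 0 0.9 65 1 1;0 0 0 0.9 95 1 1;0 0 0 0.9 112 1 1;0 0 0 0.9 117 1 1;0 0 0 0.9 117 1 1;0 0 0 0.9 117 1 1;0 0 0 0.9 117 1 0;0 0 0 0.9 117 1 0;0 0 0 0.9 117 1 0;0 0 0 0.9 117 1 0;0 0 0 0.9 117 1 0;0 0 0 0.9 117 1 0;0 0 0 0.9 117 1 0;0 0 0 0.9 117 1 0;0 0 0 0.9 117 1 0",
)

```text
clock: 47.28
position: [0.6501, -0.0624, 0.0562]
tool_rot: [-1.57, 0.002, -0.108]
force: [-3.8, 0.6, 8.2]
grip_width: 0.0394
```

Run:
```python
from h import *
st(); tool(*crxy(-.058,.061),.17,CY)
```

```text
t 47.28 pos [ 0.6501 -0.0624  0.0562] rpy [-89.9455   0.1086  -6.2059] F [-3.7636  0.63    8.1797] w 0.0394 q [-0.0954  0.8018  0.1574  1.6465 -0.1757  0.709   0.0403]
d: -0.0010 -0.0158 -0.0019  -167.4 -113.7 -170.2  rows>=6.3 tcp [ 0.4655 -0.2136  0.17  ]
```

send_rows(
  series="0 0 0 0 -10 0 0;0 0 0 0 -40 0 0;0 0 0 0 -75 0 0;0 0 0 -3 -105 -5 0;0 -0.005 0 -15 -114 -18 0;0 -0.01 0 -36 -114 -40 0;0 -0.016 0 -58 -114 -64 0;0 -0.016 0 -82 -114 -88 0;0 -0.016 0 -106 -114 -112 0;0 -0.016 0 -130 -114 -136 0;0 -0.016 0 -150 -114 -155 0;0 -0.016 0 -162 -114 -166 0;0 -0.016 0 -167.5 -114 -170.2 0;0 -0.016 0 -167.5 -114 -170.2 0;0 -0.016 0 -167.5 -114 -170.2 0",
)

```text
clock: 48.53
position: [0.466, -0.2131, 0.1701]
tool_rot: [-1.57, 0.002, -0.092]
force: [0.8, 0.8, -2.1]
grip_width: 0.0393
```

Run:
```python
from h import *
st(); shot('wrist','w29');  tool(*crxy(-.058,.061),.0625,CY)
```

```text
t 48.53 pos [ 0.466  -0.2131  0.1701] rpy [-89.9384   0.1027  -5.2788] F [ 0.7696  0.766  -2.0938] w 0.0393 q [ 0.1644  0.4518  0.1971  1.9701 -0.1289  0.7335  0.3462]
d: -0.0011 0.0012 -0.0019  -0.5 107.4 -1.0  rows>=2.6 tcp [ 0.4655 -0.2136  0.0625]
```

View pics/w29.png

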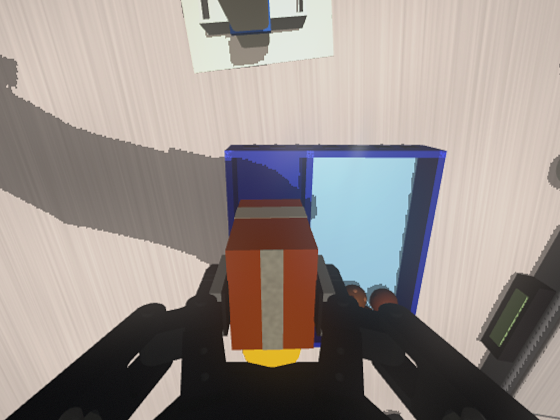

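send_rows(
  series="0 0 0 -0.5 20 0 0;0 0 0 -0.5 50 0 0;0 0 0 -0.5 73 0 0;0 0 0 -0.5 88 0 0;0 0 0 -0.5 97 0 0;0 0 0 -0.5 103 0 0;0 0 0 -0.5 106 0 0;0 0 0 -0.5 107.5 0 0;0 0 0 -0.5 107.5 0 0;0 0 0 -0.5 107.5 0 0",
)

```text
clock: 49.42
position: [0.4649, -0.2135, 0.0628]
tool_rot: [-1.57, 0.002, -0.092]
force: [-0.4, 0.2, -1.8]
grip_width: 0.0396
```

send_rows(
  series="0 0 0 0 0.7 0 0;0 0 0 0 0.7 0 0;0 0 0 0 0.7 0 1;0 0 0 0 0.7 0 1;0 0 0 0 0.7 0 1;0 0 0 0 0.7 0 1;0 0 0 0 0.7 0 1;0 0 0 0 0.7 0 1;0 0 0 0 -20 0 1;0 0 0 0 -55 0 1;0 0 0 0 -90 0 1;0 0 0 0 -110 0 1;0 0 0 0 -130 0 1;0 0 0 0 -130 0 1",
)

```text
clock: 50.58
position: [0.4661, -0.2142, 0.1956]
tool_rot: [-1.571, -0.002, -0.093]
force: [0.1, 0.1, -0.2]
grip_width: 0.0857
```

Run:
```python
from h import *
st(); shot('wrist','w30'); im=shot('scene','s30',(90,120,320,300),3.3); tool(.50,.15,.25,CY)
```

```text
t 50.58 pos [ 0.4661 -0.2142  0.1956] rpy [-90.0043  -0.1295  -5.3076] F [ 0.0737  0.0707 -0.199 ] w 0.0857 q [ 0.1532  0.4131  0.2122  1.9504 -0.1203  0.7878  0.3402]
d: -0.0007 0.0002 -0.0014  1.3 -57.2 365.3  rows>=8.9 tcp [0.5  0.15 0.25]
```

View pics/s30.png

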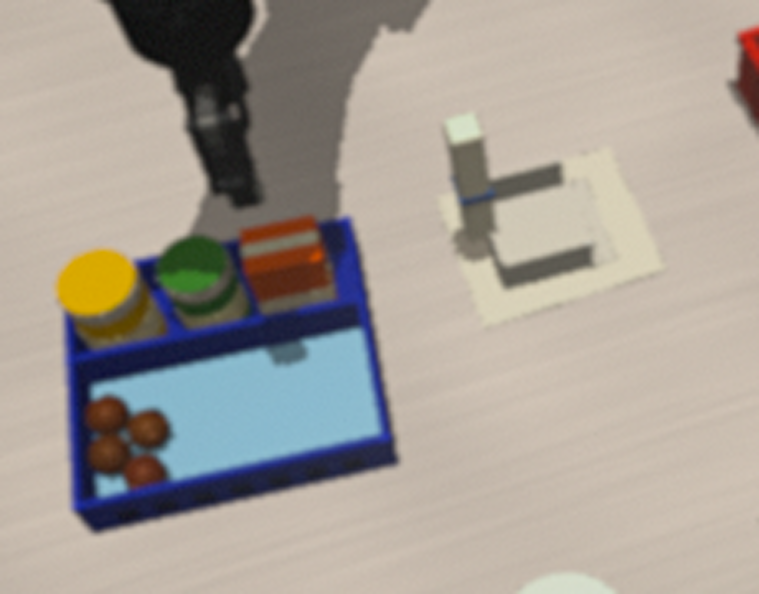

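send_rows(
  series="0 0 0 0 -30 0 1;0 0 0 0 -57 20 1;0 0 0 0 -57 60 1;0 0 0 0 -57 100 1;0 0 0 0 -57 140 1;0 0 0 0 -57 180 1;0 0 0 0 -57 220 1;0 0 0 0 -57 260 1;0 0 0 0 -57 300 1;0 0 0 0 -57 340 1;0 0 0 0 -57 380 1;0 0 0 0 -57 420 1;0 0 0 0 -57 450 1;0 0 0 0 -57 450 1;0 0 0 0 -57 450 1;0 0 0 0 -57 450 1",
)

```text
clock: 52.02
position: [0.5061, 0.2336, 0.2484]
tool_rot: [-1.571, 0.004, -0.093]
force: [0.1, 0.7, 0.2]
grip_width: 0.0855
```

Run:
```python
from h import *
st(); im=shot('top','t31'); cv2.imwrite('pics/t31z.png',cv2.resize(im[195:315,240:460],None,fx=3.6,fy=3.6,interpolation=cv2.INTER_CUBIC)[:,:,::-1])
```

```text
t 52.02 pos [0.5061 0.2336 0.2484] rpy [-90.0344   0.2356  -5.3103] F [0.1178 0.676  0.1746] w 0.0855 q [-0.5872  0.4099  0.0668  1.7744 -0.0347  0.9621 -0.5986]
```

View pics/t31.png

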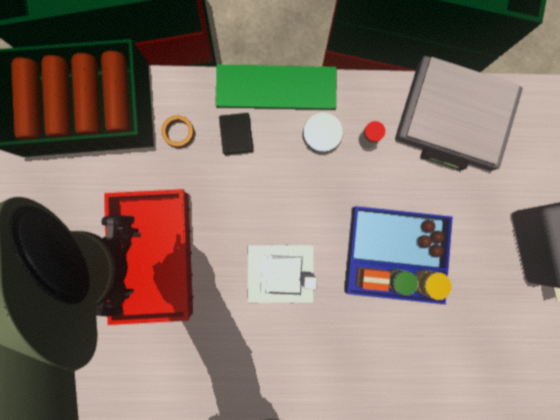

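View pics/t31z.png

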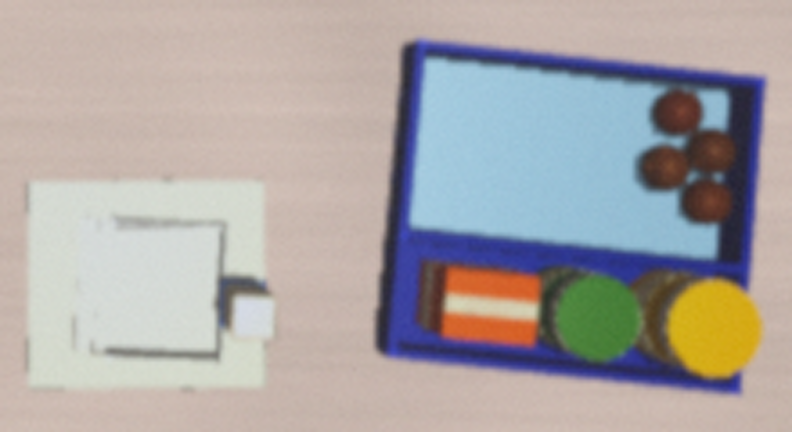

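Run:
```python
from h import *
c=cams.get_calibration('top'); f=lambda x,y:(240+x/3.6,195+y/3.6)
print('handle',proj(c,f(254,316),.155))
ri=R.from_euler('z',-CY,degrees=True)
for n,p,z in [('y',f(715,328),.084),('g',f(599,318),.080),('o',f(491,308),.080)]:
    print(n,ri.apply(proj(c,p,z)-np.r_[CC,0]))
print('lipL',proj(c,[f(78,217),f(74,350)],.002))
print(bot.job_done())
```

```text
handle [[ 0.4665 -0.0714  0.155 ]]
y [[-0.0564 -0.0714  0.084 ]]
g [[-0.0581 -0.0051  0.08  ]]
o [[-0.0589  0.0581  0.08  ]]
lipL [[0.5098 0.026  0.002 ]
 [0.4264 0.027  0.002 ]]
the job is handed in; nothing more can be done
None
```

The order is made up and handed in, at about 52 s on the robot clock. No verdict is reported.

- **Meatballs:** Four were present. I scooped all four from the bin with the scoop and poured them into the crate's wide compartment. The last pictures show four in the compartment and none in the bin.
- **Scoop:** It stands flat on its mat with its handle at (0.467, -0.071). That puts `scoop_base` within about 2 mm of the mat's centre, nose towards +y as at the start.
- **Cans and carton:** Three were present (yellow can, green can, orange carton); there was no brown carton. All stand upright in the narrow compartment in one row, measured at about -71, -5 and +58 mm along it and within 2 mm of its centre line. The green can was knocked about 3 cm aside during the run. I measured it again before picking it up.
- **Bystanders:** In the last top view, the tape, shaker, trays and lids are where they started.

Two readings were off:
- **Yellow can position:** The scene camera read it about 6 mm from where the top camera and the arm put it.
- **Yellow can force:** The wrist force rose briefly to about 50 N when I set it down. That is under the 120 N wrist limit, and I eased off before releasing. I took it as the can seating on the floor. A gripper contact, which has a 40 N limit, seems unlikely because by my figures the fingertips were about 8 mm above the rim.

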